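Feed resin core slugs into the density-gauge chute

TASK

Slide the yellow tray of core slugs off the teak shelf, across the gap and onto the aluminium landing until it sits square against the brass stop block there, keeping it level and never lifting it. Then take the slugs from the tray one at a time, stand each flat in the head of the sloped chute, uphill of the white line, and push it down the channel, so that in the end all of them stand in a row, the first against the brass escapement stop and each of the others touching the one below it. When all are in, slide the empty tray back across the gap until it lies wholly on the teak shelf; leave everything else where it is.

Things in the scene. Friction and masses are not known exactly. Their poses are not given: they have to be found in the camera images.
- tray: Yellow open tray, 160 mm (its x) by 130 mm (its y), walls 5 mm thick, rim 24 mm and inner floor 9 mm above its underside (round steel skids along y), about 0.35 kg; it holds the slugs, upright on its floor, and starts on the teak shelf. Origin at the centre of its underside. It slides when pushed on a wall, from outside or from inside.
- shelf: Fixed teak shelf where the tray starts, top 40 mm above the table, 210 mm (x) by 180 mm (y). Origin on the table under its centre. It lies on the +y side of the landing, a gap of 30 to 40 mm between them, its axes along the landing's.
- landing: Fixed aluminium landing, top 40 mm above the table, 190 mm (x) by 170 mm (y). Origin on the table under its centre. The brass stop block (100 mm along x, 18 mm high) stands at its -y end, its face towards the shelf at y = -65 mm: a tray pushed along -y and docked against it has its origin at y = 0 of the landing and its axes along the landing's.
- channel: Sloped channel of the fixed chute, 13 degrees. Frame tilted with it: origin on the channel floor, mid-width, at the uphill face of the brass escapement stop (24 mm high); x uphill along the floor, y across, z square to the floor. Floor to x = 325 mm, 50 mm wide between walls 12 mm high; about 70 mm over the table at the stop. A slug at the stop has its centre at x = 21 mm, the next at 63, 105, 147, 189.
- line (a point): Middle of the white line across the channel floor, at x = 225 mm of the channel. The head, where slugs are let in, is the part uphill of it, x 225 to 325 mm. Below it slugs only slide on the floor and are not carried low over it. Slugs do not slide on the slope by themselves.
- slug_green: One green resin core slug, a plain upright disc 42 mm in diameter and 34 mm high, about 70 g. Origin at the centre of the solid (17 mm above its underside), z along its axis. May be absent (None).
- slug_blue: One blue resin core slug, a plain upright disc 42 mm in diameter and 34 mm high, about 70 g. Origin at the centre of the solid (17 mm above its underside), z along its axis. May be absent (None).
- slug_red: One red resin core slug, a plain upright disc 42 mm in diameter and 34 mm high, about 70 g. Origin at the centre of the solid (17 mm above its underside), z along its axis. May be absent (None).
- slug_black: One black resin core slug, a plain upright disc 42 mm in diameter and 34 mm high, about 70 g. Origin at the centre of the solid (17 mm above its underside), z along its axis. May be absent (None).
- slug_white: One white resin core slug, a plain upright disc 42 mm in diameter and 34 mm high, about 70 g. Origin at the centre of the solid (17 mm above its underside), z along its axis. May be absent (None).
- gauge: Bystander: steel roller gauge, a roller 110 mm long (y) on two feet, 64 mm high, 0.7 kg. Origin at the centre of its underside.
- bowl_center (a point): Bystander: centre of the green resin bowl, a ball of 120 mm resting in a rubber ring.
- jack1_center (a point): Bystander: centre of a white jack, a ball of 64 mm resting in a black ring.
- jack2_center (a point): Bystander: centre of the other white jack, a ball of 64 mm resting in a black ring.
There are look-alikes about, which are no part of the job. There is more than one size of the slug_black; the job needs the largest.

How it is judged (in metres and radians):
On the way, in this order (a step that is already met when the one before it is completed fails the run):
1. the tray is docked on the landing against the brass stop block (y of tray in the frame of landing between -0.006 and 0.006 m and x of tray in the frame of landing between -0.025 and 0.025 m and angle between the x axis of tray and the x axis of landing, either way round below 0.1 rad and angle between tray's own z axis and vertical below 0.04 rad and height (world z) of tray between 0.035 and 0.045 m), for 0.2 s.
2. with the tray still docked, all slugs stand in a row in the chute, down against the escapement stop (all of step 1 and y of slug_green in the frame of channel between -0.008 and 0.008 m and z of slug_green in the frame of channel between 0.01 and 0.022 m and angle between the z axis of each of slug_green, slug_blue, slug_red, slug_black, slug_white and the z axis of channel, either way round below 0.12 rad and linear speed of each of slug_green, slug_blue, slug_red, slug_black, slug_white below 0.02 m/s and y of slug_blue in the frame of channel between -0.008 and 0.008 m and z of slug_blue in the frame of channel between 0.01 and 0.022 m and y of slug_red in the frame of channel between -0.008 and 0.008 m and z of slug_red in the frame of channel between 0.01 and 0.022 m and y of slug_black in the frame of channel between -0.008 and 0.008 m and z of slug_black in the frame of channel between 0.01 and 0.022 m and y of slug_white in the frame of channel between -0.008 and 0.008 m and z of slug_white in the frame of channel between 0.01 and 0.022 m and (x of slug_green in the frame of channel between 0.016 and 0.025 m or x of slug_green in the frame of channel between 0.057 and 0.069 m or x of slug_green in the frame of channel between 0.098 and 0.113 m or x of slug_green in the frame of channel between 0.139 and 0.157 m or x of slug_green in the frame of channel between 0.18 and 0.201 m) and (x of slug_blue in the frame of channel between 0.016 and 0.025 m or x of slug_blue in the frame of channel between 0.057 and 0.069 m or x of slug_blue in the frame of channel between 0.098 and 0.113 m or x of slug_blue in the frame of channel between 0.139 and 0.157 m or x of slug_blue in the frame of channel between 0.18 and 0.201 m) and (x of slug_red in the frame of channel between 0.016 and 0.025 m or x of slug_red in the frame of channel between 0.057 and 0.069 m or x of slug_red in the frame of channel between 0.098 and 0.113 m or x of slug_red in the frame of channel between 0.139 and 0.157 m or x of slug_red in the frame of channel between 0.18 and 0.201 m) and (x of slug_black in the frame of channel between 0.016 and 0.025 m or x of slug_black in the frame of channel between 0.057 and 0.069 m or x of slug_black in the frame of channel between 0.098 and 0.113 m or x of slug_black in the frame of channel between 0.139 and 0.157 m or x of slug_black in the frame of channel between 0.18 and 0.201 m) and (x of slug_white in the frame of channel between 0.016 and 0.025 m or x of slug_white in the frame of channel between 0.057 and 0.069 m or x of slug_white in the frame of channel between 0.098 and 0.113 m or x of slug_white in the frame of channel between 0.139 and 0.157 m or x of slug_white in the frame of channel between 0.18 and 0.201 m) and (x of slug_green in the frame of channel between 0.016 and 0.025 m or x of slug_blue in the frame of channel between 0.016 and 0.025 m or x of slug_red in the frame of channel between 0.016 and 0.025 m or x of slug_black in the frame of channel between 0.016 and 0.025 m or x of slug_white in the frame of channel between 0.016 and 0.025 m) and (x of slug_green in the frame of channel between 0.057 and 0.069 m or x of slug_blue in the frame of channel between 0.057 and 0.069 m or x of slug_red in the frame of channel between 0.057 and 0.069 m or x of slug_black in the frame of channel between 0.057 and 0.069 m or x of slug_white in the frame of channel between 0.057 and 0.069 m) and (x of slug_green in the frame of channel between 0.098 and 0.113 m or x of slug_blue in the frame of channel between 0.098 and 0.113 m or x of slug_red in the frame of channel between 0.098 and 0.113 m or x of slug_black in the frame of channel between 0.098 and 0.113 m or x of slug_white in the frame of channel between 0.098 and 0.113 m) and (not (x of slug_green in the frame of channel between 0.18 and 0.201 m or x of slug_blue in the frame of channel between 0.18 and 0.201 m or x of slug_red in the frame of channel between 0.18 and 0.201 m or x of slug_black in the frame of channel between 0.18 and 0.201 m or x of slug_white in the frame of channel between 0.18 and 0.201 m) or (x of slug_green in the frame of channel between 0.139 and 0.157 m or x of slug_blue in the frame of channel between 0.139 and 0.157 m or x of slug_red in the frame of channel between 0.139 and 0.157 m or x of slug_black in the frame of channel between 0.139 and 0.157 m or x of slug_white in the frame of channel between 0.139 and 0.157 m))), for 0.2 s.
At the end, for the whole second after the job is handed in: All slugs stand flat in the channel in one row, the first within 4 mm of the escapement stop, with at most 2 mm more of gap per further slug; the tray lies flat on the teak shelf, overhanging by at most 5 mm at the gap, 25 mm at the back, 10 mm at the sides; all at rest (y of tray in the frame of shelf between -0.03 and 0.05 m and x of tray in the frame of shelf between -0.035 and 0.035 m and angle between tray's own z axis and vertical below 0.04 rad and height (world z) of tray between 0.035 and 0.045 m and linear speed of each of tray, slug_green, slug_blue, slug_red, slug_black, slug_white below 0.02 m/s and y of slug_green in the frame of channel between -0.008 and 0.008 m and z of slug_green in the frame of channel between 0.01 and 0.022 m and angle between the z axis of each of slug_green, slug_blue, slug_red, slug_black, slug_white and the z axis of channel, either way round below 0.12 rad and y of slug_blue in the frame of channel between -0.008 and 0.008 m and z of slug_blue in the frame of channel between 0.01 and 0.022 m and y of slug_red in the frame of channel between -0.008 and 0.008 m and z of slug_red in the frame of channel between 0.01 and 0.022 m and y of slug_black in the frame of channel between -0.008 and 0.008 m and z of slug_black in the frame of channel between 0.01 and 0.022 m and y of slug_white in the frame of channel between -0.008 and 0.008 m and z of slug_white in the frame of channel between 0.01 and 0.022 m and (x of slug_green in the frame of channel between 0.016 and 0.025 m or x of slug_green in the frame of channel between 0.057 and 0.069 m or x of slug_green in the frame of channel between 0.098 and 0.113 m or x of slug_green in the frame of channel between 0.139 and 0.157 m or x of slug_green in the frame of channel between 0.18 and 0.201 m) and (x of slug_blue in the frame of channel between 0.016 and 0.025 m or x of slug_blue in the frame of channel between 0.057 and 0.069 m or x of slug_blue in the frame of channel between 0.098 and 0.113 m or x of slug_blue in the frame of channel between 0.139 and 0.157 m or x of slug_blue in the frame of channel between 0.18 and 0.201 m) and (x of slug_red in the frame of channel between 0.016 and 0.025 m or x of slug_red in the frame of channel between 0.057 and 0.069 m or x of slug_red in the frame of channel between 0.098 and 0.113 m or x of slug_red in the frame of channel between 0.139 and 0.157 m or x of slug_red in the frame of channel between 0.18 and 0.201 m) and (x of slug_black in the frame of channel between 0.016 and 0.025 m or x of slug_black in the frame of channel between 0.057 and 0.069 m or x of slug_black in the frame of channel between 0.098 and 0.113 m or x of slug_black in the frame of channel between 0.139 and 0.157 m or x of slug_black in the frame of channel between 0.18 and 0.201 m) and (x of slug_white in the frame of channel between 0.016 and 0.025 m or x of slug_white in the frame of channel between 0.057 and 0.069 m or x of slug_white in the frame of channel between 0.098 and 0.113 m or x of slug_white in the frame of channel between 0.139 and 0.157 m or x of slug_white in the frame of channel between 0.18 and 0.201 m) and (x of slug_green in the frame of channel between 0.016 and 0.025 m or x of slug_blue in the frame of channel between 0.016 and 0.025 m or x of slug_red in the frame of channel between 0.016 and 0.025 m or x of slug_black in the frame of channel between 0.016 and 0.025 m or x of slug_white in the frame of channel between 0.016 and 0.025 m) and (x of slug_green in the frame of channel between 0.057 and 0.069 m or x of slug_blue in the frame of channel between 0.057 and 0.069 m or x of slug_red in the frame of channel between 0.057 and 0.069 m or x of slug_black in the frame of channel between 0.057 and 0.069 m or x of slug_white in the frame of channel between 0.057 and 0.069 m) and (x of slug_green in the frame of channel between 0.098 and 0.113 m or x of slug_blue in the frame of channel between 0.098 and 0.113 m or x of slug_red in the frame of channel between 0.098 and 0.113 m or x of slug_black in the frame of channel between 0.098 and 0.113 m or x of slug_white in the frame of channel between 0.098 and 0.113 m) and (not (x of slug_green in the frame of channel between 0.18 and 0.201 m or x of slug_blue in the frame of channel between 0.18 and 0.201 m or x of slug_red in the frame of channel between 0.18 and 0.201 m or x of slug_black in the frame of channel between 0.18 and 0.201 m or x of slug_white in the frame of channel between 0.18 and 0.201 m) or (x of slug_green in the frame of channel between 0.139 and 0.157 m or x of slug_blue in the frame of channel between 0.139 and 0.157 m or x of slug_red in the frame of channel between 0.139 and 0.157 m or x of slug_black in the frame of channel between 0.139 and 0.157 m or x of slug_white in the frame of channel between 0.139 and 0.157 m))); the robot touches nothing.
It fails at once if the tray sags into the gap or is tipped by more than 0.1 rad (angle between tray's own z axis and vertical above 0.1 rad).
It fails at once if the tray is lifted more than 20 mm or drops below the landing (height (world z) of tray above 0.06 m or height (world z) of tray below 0.03 m).
It fails at once if a slug is put in from above below the white line instead of at the head ((x of slug_green in the frame of channel between 0 and 0.21 m and y of slug_green in the frame of channel between -0.03 and 0.03 m and z of slug_green in the frame of channel between 0.04 and 0.095 m) or (x of slug_blue in the frame of channel between 0 and 0.21 m and y of slug_blue in the frame of channel between -0.03 and 0.03 m and z of slug_blue in the frame of channel between 0.04 and 0.095 m) or (x of slug_red in the frame of channel between 0 and 0.21 m and y of slug_red in the frame of channel between -0.03 and 0.03 m and z of slug_red in the frame of channel between 0.04 and 0.095 m) or (x of slug_black in the frame of channel between 0 and 0.21 m and y of slug_black in the frame of channel between -0.03 and 0.03 m and z of slug_black in the frame of channel between 0.04 and 0.095 m) or (x of slug_white in the frame of channel between 0 and 0.21 m and y of slug_white in the frame of channel between -0.03 and 0.03 m and z of slug_white in the frame of channel between 0.04 and 0.095 m)).
It fails at once if a bystander (bowl, jack, gauge) is moved by more than 40 mm (distance of any of gauge, bowl_center, jack1_center, jack2_center from where it was at the start of the episode above 0.04 m).
Of slug_green, slug_blue, slug_red, slug_black, slug_white only 3 to 5 are there at a start; the rules pass over those that are not, and their reading is None.
At some moment in a run one of slug_green, slug_blue, slug_red, slug_black, slug_white may be knocked a few centimetres aside while the robot is not near it.
It also fails if it takes over 210 s, if anything falls off the work surface, if the arm or the gripper's body presses on something with over 40 N, if the wrist force passes 120 N, or if a joint passes its speed limit or range.

ROBOT

A 6-joint arm with a two-finger parallel gripper is mounted at the origin on the work surface. World frame = base frame: x ahead of the robot, y to its left, z up, the work surface at z = 0. Lengths are in mm, angles in rad, forces in N, time in s.
With the tool pointing down it reaches from about 275 to 725 mm from the base axis. Payload 5.6 kg.
Tool frame: the origin (TCP) lies on the front face of the gripper's body, between the roots of the fingers; the fingertips stand 73 mm ahead of it and the grasp point (between the pads) lies 54 mm ahead of it; z points along the fingers, y is the line along which they close (so a half turn about z gives the same grasp; the last joint's range is limited). The gripper opens to 85 mm and grips with 20 to 120 N. Pads are 22 mm wide; open, the fingers measure 114 mm over their backs; the gripper's body (76 mm by 85 mm) begins 54 mm behind the grasp point. The pads swing forward as they close: fully open they stand 13 mm farther back than shut.
Start: joints at [-1.038, 0.255, 0.108, 0, -1.424, -0.285], TCP at [134.92, -533.188, 303.883] pointing down, gripper open.
Joint ranges: [-2.95, 2.95], [-1.21, 1.97], [-1.09, 1.5], [-2.87, 1.71], [-2.94, -0.07], [-3.05, 3.05]. Speed limits (rad/s): [2.57, 2.57, 3.14, 3.14, 3.14, 3.14].

INTERFACE

Orientations are given as a unit quaternion [w, x, y, z].
In Python, from station import r, viewer, models gives the robot as it stands.
- The arm moves only by the tool jog_arm, never from a script. Its arguments are lists of equal length, an entry for each row: "dp": the shift along the tool's x, y, z in mm, a list of three; "turn": the turn about the tool's z in degrees; "grip": the opening, from 0 (shut) to 1 (fully open). A call has 1 to 5 rows; each row is the pose to reach, as a shift and turn from the pose commanded when the call began, along the tool's axes at that moment; what a row does not reach only later rows make up. A row lasts 1/10 s, in which the tool goes at most 50 mm and 8.59 degrees, less where a joint would pass 70% of its speed; a pose out of reach is approached as far as the arm can. A call with a gripper value outside its range is refused whole. The fingers move at their own pace and stop on an object; "grip_force" is the grip in N (left out, the last holds). Time passes only in rows, so rows that repeat a pose let the fingers close. It gives the time, the measured TCP pose, the force, the opening and the grip force at its end, in the units of the state.
- r.get_state(): the state, without advancing time (a new reading comes with each control period).
- viewer.get_image(name): name is "scene" or "top" or "wrist"; returns a dict with "pixels" (420x560x3 uint8, red, green, blue), "K" (3x3 intrinsics, pixels), "eye" and "rotation" of the camera in the world; the wrist camera has in their place "mount" (4x4, takes a point from camera to tool coordinates, whose origin is the TCP and whose axes are the flange's). Camera axes: x right, y down, z forward; pixel columns grow to the right and rows downward; lengths in mm; the calibration is good to about 2 mm. A picture is of the moment at which its call begins: read the wrist's pose just before it. There is no depth.
- r.finish_job(): hands the job in; it is judged then, once.
Trained networks look in the newest picture that a camera, given by its name, has taken for a name from the list of things; names that differ only in an ending like _2 or _b are one class to them, and where a whole thing is asked for, a point or a joint stands for the part that bears it (a point fixed in the world has none). Each returns a list of dicts, best first, with "score" (0 to 1); they miss things now and then, are a little off and sometimes report something else, mostly with a low value. They report only what shows in the picture. A call takes as long as a camera call. They do not tell look-alikes from the thing itself.
- models.find_in(camera, label): "extent" ([centre column, centre row, width, height] in pixels, round what is visible of it).
- models.trace(camera, label): "pixels" (420x560 bool, what is visible of it) and "extent" ([centre column, centre row, width, height] in pixels, round what is visible of it).
The state is a dict: "t": time; "joints": joint angles; "dq": joint speeds; "joint_torque": joint torques, N m; "tool_pos": TCP position; "tool_rot": TCP orientation; "contact_force": force on the tool from outside, world axes, zero at the start; "torque": the same for the moment, N m; "finger_gap": finger opening in mm; "gripper_force": force on a finger pad.
Only numpy, scipy, OpenCV 4.12 (cv2) and the standard library are available. Lean on these libraries where they do the work, as an engineer would, in place of code of your own. Each camera call takes 0.05 s, during which the arm holds its last target. There are 200 camera calls.

## Working session

There is one attempt and no reset: what is moved stays moved. The work goes in short steps, Python scripts to look and compute and a tool call to move; the robot and the scene stay as the last step left them, time stands still between calls to the robot, and variables do not carry over. Pictures are saved under pics/ and viewed, at most 14 in all, crops included, and the job is handed in when it is done.

Besides the shell and the picture viewer there is one more tool, called after ">>>" as name(argument=value, ...) on one line, values as JSON. jog_arm: Moves the arm, as the interface text tells. Its arguments: {"type":"object","properties":{"dp":{"type":"array","items":{"type":"array","items":{"type":"number"}}},"turn":{"type":"array","items":{"type":"number"}},"grip":{"type":"array","items":{"type":"number"}},"grip_force":{"type":"number"}},"required":["dp","turn","grip"]}

```bash
mkdir -p pics; ls; cat > h.py <<'E'
import numpy as np, cv2
from station import r, viewer, models
from scipy.spatial.transform import Rotation as R
def rot(q): return R.from_quat([q[1],q[2],q[3],q[0]]).as_matrix()
def cam(name):
    s=r.get_state(); im=viewer.get_image(name)
    if 'eye' in im: e=np.array(im['eye'],float); Rm=np.array(im['rotation'],float)
    else:
        M=np.array(im['mount'],float); T=rot(s['tool_rot']); e=T@M[:3,3]+np.array(s['tool_pos']); Rm=T@M[:3,:3]
    if Rm.shape!=(3,3): Rm=rot(Rm)
    return dict(px=np.array(im['pixels']),K=np.array(im['K']),e=e,R=Rm,s=s)
def save(c,n): cv2.imwrite('pics/'+n,c['px'][:,:,::-1])
def ray(c,u,v,z):
    d=c['R']@np.linalg.solve(c['K'],[u,v,1]); t=(z-c['e'][2])/d[2]; return c['e']+t*d
def proj(c,p):
    q=c['K']@(c['R'].T@(np.array(p)-c['e'])); return q[:2]/q[2]
E
python3 - <<'E'
from h import *
s=r.get_state(); print(s)
for n in ('top','scene'):
    c=cam(n); save(c,n+'0.png'); print(n,c['e'],c['R'].round(3).tolist(),c['K'].tolist())
    for l in ['tray','shelf','landing','channel','line','slug_green','slug_blue','slug_red','slug_black','slug_white','gauge','bowl_center','jack1_center']:
        try: print(l,[(round(d['score'],2),np.round(d['extent']).tolist()) for d in models.find_in(n,l)][:6])
        except Exception as ex: print(l,ex)
im=np.hstack([cv2.imread('pics/top0.png')]);
E
```

```text
pics
{'t': 0.0, 'joints': array([-1.03838330e+00,  2.55762374e-01,  1.06996190e-01, -5.03830087e-04,
       -1.42388008e+00, -2.84613780e-01]), 'dq': array([-6.20127823e-05, -1.33173527e-04, -1.42404384e-03,  9.90718791e-04,
        1.67268913e-03, -1.89342897e-03]), 'joint_torque': array([ 9.13411513e-04, -3.86636853e+01,  2.37941837e+01,  5.36519766e+00,
       -6.21458486e-03,  6.14634837e-05]), 'tool_pos': array([ 134.88949438, -532.83498375,  302.97980019]), 'tool_rot': array([-1.38776780e-04, -1.23545989e-01,  9.92338385e-01,  9.47837453e-04]), 'contact_force': array([-0.81082284, -0.01146891, -0.89256685]), 'torque': array([-0.00340595,  0.04901905,  0.03910124]), 'gripper_force': 0.0, 'finger_gap': 85.35992036339096}
top [ 451.5718148    20.87673003 1027.91853772] [[-0.019, -0.997, 0.076], [-1.0, 0.019, -0.009], [0.007, -0.076, -0.997]] [[399.20099556582886, 0.0, 273.5431969199728], [0.0, 399.20099556582886, 207.26950092806317], [0.0, 0.0, 1.0]]
tray [(0.61, [148.0, 227.0, 58.0, 63.0]), (0.5, [149.0, 226.0, 22.0, 19.0])]
shelf [(0.58, [149.0, 229.0, 75.0, 92.0])]
landing [(0.
[... 993 characters left out ...]
0, 182.0, 122.0, 27.0])]
line [(0.93, [204.0, 182.0, 124.0, 22.0]), (0.53, [384.0, 215.0, 17.0, 19.0])]
slug_green [(0.49, [396.0, 231.0, 16.0, 20.0])]
slug_blue [(0.67, [384.0, 214.0, 15.0, 16.0]), (0.31, [380.0, 221.0, 66.0, 74.0])]
slug_red []
slug_black [(0.69, [311.0, 208.0, 69.0, 64.0]), (0.62, [391.0, 179.0, 6.0, 11.0]), (0.55, [414.0, 187.0, 9.0, 13.0]), (0.54, [397.0, 204.0, 18.0, 16.0]), (0.47, [334.0, 293.0, 46.0, 45.0]), (0.31, [243.0, 281.0, 23.0, 24.0])]
slug_white []
gauge [(0.93, [185.0, 272.0, 50.0, 31.0]), (0.58, [277.0, 286.0, 22.0, 24.0]), (0.43, [380.0, 222.0, 67.0, 77.0])]
bowl_center [(0.77, [332.0, 292.0, 47.0, 45.0])]
jack1_center [(0.76, [242.0, 282.0, 25.0, 30.0])]
```

```bash
python3 - <<'E'
from h import *
a=cv2.imread('pics/top0.png')[90:320,60:460]
cv2.imwrite('pics/a.png',cv2.resize(a,None,fx=2,fy=2,interpolation=cv2.INTER_CUBIC))
b=cv2.imread('pics/scene0.png')[150:330,120:440]
cv2.imwrite('pics/b.png',cv2.resize(b,None,fx=2.5,fy=2.5,interpolation=cv2.INTER_CUBIC))
E
```

```text
(no output)
```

View pics/a.png

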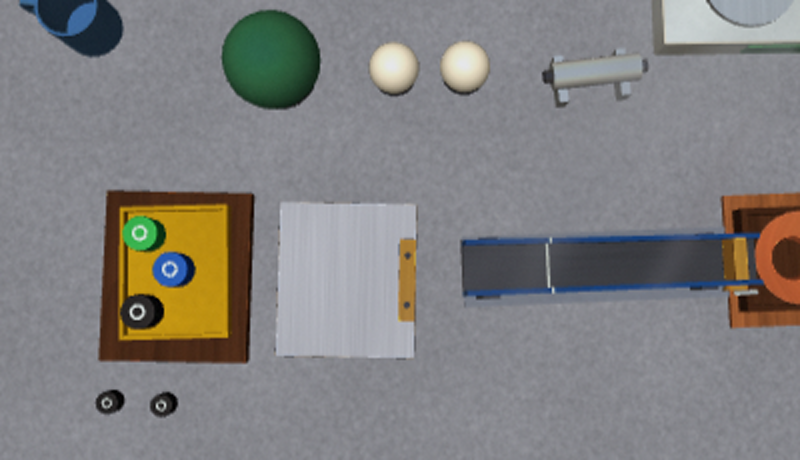

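View pics/b.png

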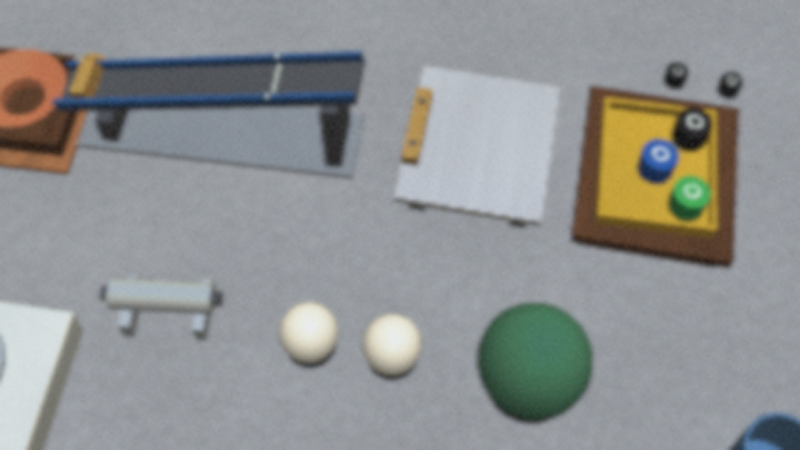

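The pictures show three slugs, green, blue and black, in the tray. In top-picture pixels they are at about (131,207), (146,225) and (129,246). The two small black discs at (115,290) and (141,290) are look-alikes. The landing is centred near (233,230) and the chute runs right from (291,223) to the stop at (428,222). No red or white slug shows.

```bash
cat > m.py <<'E'
from h import *
c=dict(K=None)
E
python3 - <<'E'
from h import *
c=cam('top'); s=r.get_state()
f=lambda u,v,z: ray(c,u/2+60,v/2+90,z).round(1)[:2].tolist()
print('landing',[f(*p,40) for p in [(280,203),(416,203),(414,357),(277,356)]],'stopblk',[f(*p,58) for p in [(400,239),(400,321)]])
print('shelf',[f(*p,40) for p in [(107,191),(253,194),(247,361),(99,360)]])
print('tray rim',[f(*p,64) for p in [(119,204),(228,204),(228,340),(119,341)]])
print('slugs',[f(*p,83) for p in [(140,233),(170,269),(137,312)]])
z=lambda x:70+x*np.sin(np.radians(13))
print('head',[f(*p,z(325)) for p in [(463,241),(463,293)]],'line',[f(*p,z(225)) for p in [(548,239),(551,291)]],'stop top',[f(*p,70+24) for p in [(735,240),(735,285),(748,238)]])
d=cam('scene')
g=lambda u,v,zz: ray(d,u/2.5+120,v/2.5+150,zz).round(1)[:2].tolist()
print('SCENE slugs',[g(*p,83) for p in [(691,191),(659,154),(694,121)]],'tray',[g(*p,64) for p in [(604,98),(717,108),(716,231),(598,217)]])
print('line',[g(*p,z(225)) for p in [(278,62),(270,93)]],'head',[g(*p,z(325)) for p in [(362,63),(360,95)]],'stop',[g(*p,94) for p in [(100,57),(94,95)]])
print('landing',[g(*p,40) for p in [(424,67),(560,88),(542,221),(397,199)]])
print('R',rot(s['tool_rot']).round(3).tolist())
E
```

```text
landing [[569.5, 194.4], [566.4, 25.4], [376.5, 31.3], [381.0, 199.1]] stopblk [[520.6, 45.6], [421.3, 47.3]]
shelf [[588.5, 409.0], [581.4, 227.9], [375.7, 235.8], [380.5, 416.4]]
tray rim [[569.1, 384.9], [566.6, 253.1], [402.9, 253.2], [404.3, 383.3]]
slugs [[531.7, 352.6], [488.4, 316.9], [438.7, 355.4]]
head [[511.0, -26.5], [453.4, -25.2]] line [[512.9, -124.7], [453.7, -126.3]] stop top [[509.4, -349.0], [456.6, -346.5], [511.4, -364.5]]
SCENE slugs [[533.5, 355.2], [490.5, 318.9], [439.5, 357.5]] tray [[409.4, 255.7], [403.5, 388.4], [568.8, 387.2], [571.0, 257.8]]
line [[456.6, -123.4], [500.3, -123.1]] head [[459.6, -24.4], [502.8, -19.1]] stop [[462.5, -339.0], [516.1, -329.6]]
landing [[379.4, 36.1], [385.5, 204.6], [572.2, 198.3], [568.9, 31.9]]
R [[-0.969, -0.245, -0.0], [-0.245, 0.969, 0.0], [-0.0, 0.0, -1.0]]
```

>>> jog_arm(dp=[[-210,128,-35],[-210,128,-35],[-210,128,-35],[-210,128,-35],[-210,128,-35]], turn=[0,0,0,0,0], grip=[1,1,1,1,1])

```text
t: 2.0
tool_pos: [308.1, -356.0, 339.5]
tool_rot: [0.0, -0.124, 0.992, -0.0]
contact_force: [1.4, -1.7, -0.5]
finger_gap: 85.3
gripper_force: 0.0
```

>>> jog_arm(dp=[[-211,129,-35],[-211,129,-35],[-211,129,-35],[-211,129,-35],[-211,129,-35]], turn=[-8,-16,-24,-32,-40], grip=[1,1,1,1,1])

```text
t: 2.5
tool_pos: [481.1, -179.0, 374.5]
tool_rot: [0.0, -0.458, 0.889, -0.0]
contact_force: [0.4, -0.9, -0.1]
finger_gap: 85.4
gripper_force: 0.0
```

>>> jog_arm(dp=[[0,0,0],[0,0,0],[0,0,0],[0,0,0],[0,0,0]], turn=[-8,-16,-24,-32,-36], grip=[1,1,1,1,1])

```text
t: 3.0
tool_pos: [480.1, -180.7, 373.9]
tool_rot: [-0.0, 0.71, -0.704, 0.0]
contact_force: [0.1, -0.6, 0.0]
finger_gap: 85.4
gripper_force: 0.0
```

```bash
python3 - <<'E'
from h import *
c=cam('wrist'); save(c,'w1.png'); s=c['s']
np.save('w1.npy',c,allow_pickle=True)
print(s['t'],s['tool_pos'],rot(s['tool_rot']).round(3).tolist(),s['joints'],c['e'],c['R'].round(2).tolist(),c['K'])
E
```

```text
3.0 [ 480.06848368 -180.69343304  373.91012545] [[0.009, -1.0, 0.0], [-1.0, -0.009, -0.0], [0.0, -0.0, -1.0]] [-5.42441509e-02  1.70501285e-01  1.75642567e-01 -1.65472161e-06
 -1.57588949e+00  6.27737712e-02] [ 480.66983588 -251.13328225  443.78528012] [[-1.0, -0.01, -0.0], [-0.01, 0.96, 0.28], [0.0, 0.28, -0.96]] [[363.07569081   0.         283.38118705]
 [  0.         363.07569081 215.08952886]
 [  0.           0.           1.        ]]
```

View pics/w1.png

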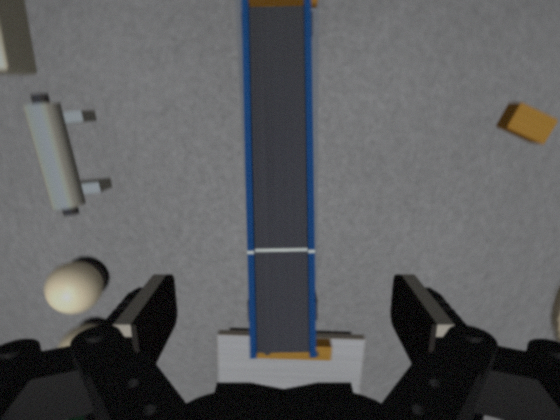

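The wrist picture shows the channel. Its floor mid is about column 277 at row 7 (the stop), 281 at row 250 (the line) and 285 at row 352 (the head end). The landing's brass block shows at row 350.

```bash
python3 - <<'E'
from h import *
c=np.load('w1.npy',allow_pickle=True).item()
z=lambda x:70+x*np.sin(np.radians(13))
for n,u,v,x in [('stop',277.5,8,0),('line',281.5,250,225),('lineL',255,250,225),('lineR',309,250,225),('head',285,354,325)]: print(n,ray(c,u,v,z(x)).round(1))
im=c['px'].astype(int); 
for v in (60,150,230,300,335):
    row=im[v]; blue=(row[:,2]-row[:,0]>35); k=np.where(blue[230:330])[0]+230; print(v,k.min(),k.max(),k.tolist())
print(proj(c,[480,47.5,58]))
E
```

```text
stop [ 486.2 -342.2   70. ]
line [ 480.9 -123.9  120.6]
lineL [ 506.2 -123.7  120.6]
lineR [ 454.8 -124.1  120.6]
head [476.8 -25.1 143.1]
60 243 311 [243, 244, 245, 246, 247, 248, 249, 305, 306, 307, 308, 309, 310, 311]
150 245 313 [245, 246, 247, 248, 249, 250, 251, 306, 307, 308, 309, 310, 311, 312, 313]
230 247 314 [247, 248, 249, 250, 251, 252, 253, 307, 308, 309, 310, 311, 312, 313, 314]
300 249 315 [249, 250, 251, 252, 253, 254, 255, 308, 309, 310, 311, 312, 313, 314, 315]
335 250 315 [250, 251, 252, 253, 254, 255, 256, 309, 310, 311, 312, 313, 314, 315]
[281.52526109 359.92115029]
```

>>> jog_arm(dp=[[-200,0,0],[-200,0,0],[-200,0,0],[-200,0,0],[-200,0,0]], turn=[0,0,0,0,0], grip=[1,1,1,1,1])

```text
t: 3.55
tool_pos: [479.1, 24.0, 373.6]
tool_rot: [-0.0, 0.71, -0.704, -0.001]
contact_force: [0.5, -0.6, 0.7]
finger_gap: 85.5
gripper_force: 0.0
```

>>> jog_arm(dp=[[-190,0,0],[-190,0,0],[-190,0,0],[-190,0,0],[-190,0,0]], turn=[0,0,0,0,0], grip=[1,1,1,1,1])

```text
t: 4.05
tool_pos: [478.5, 212.9, 372.6]
tool_rot: [0.001, 0.709, -0.705, -0.001]
contact_force: [0.7, 0.8, -0.6]
finger_gap: 85.6
gripper_force: 0.0
```

```bash
python3 - <<'E'
from h import *
c=cam('wrist'); save(c,'w2.png'); np.save('w2.npy',c,allow_pickle=True); s=c['s']
print(s['t'],s['tool_pos'],rot(s['tool_rot']).round(3).tolist(),s['joints'].round(2))
for l in ['tray','slug_green','slug_blue','slug_black','slug_red','slug_white','landing','shelf']: print(l,[(round(d['score'],2),np.round(d['extent']).tolist()) for d in models.find_in('wrist',l)][:4])
E
```

```text
4.05 [478.46314002 212.88581412 372.56298783] [[0.006, -1.0, -0.002], [-1.0, -0.006, -0.0], [0.0, 0.002, -1.0]] [ 0.72  0.19  0.2  -0.   -1.58 -0.71]
tray [(0.74, [276.0, 268.0, 145.0, 110.0])]
slug_green []
slug_blue [(0.77, [276.0, 275.0, 39.0, 44.0])]
slug_black [(0.87, [320.0, 302.0, 36.0, 44.0]), (0.73, [404.0, 271.0, 23.0, 14.0]), (0.47, [389.0, 321.0, 13.0, 23.0])]
slug_red []
slug_white []
landing [(0.95, [292.0, 84.0, 189.0, 164.0])]
shelf [(0.89, [285.0, 265.0, 184.0, 147.0])]
```

View pics/w2.png

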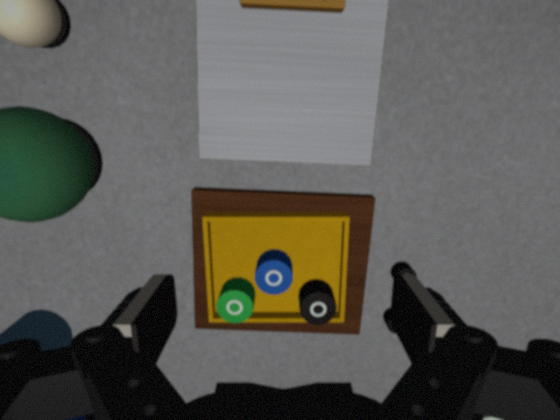

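The picture shows the yellow tray's rim corners at about (203,216), (350,216), (345,321) and (207,325). The slugs are green (235,306), blue (274,276) and black (318,308). The landing's near edge runs (199,157) to (371,164) and the brass face is at row 9.

```bash
python3 - <<'E'
from h import *
c=np.load('w2.npy',allow_pickle=True).item()
p=lambda L,z:[ray(c,*q,z).round(1)[:2].tolist() for q in L]
print('rim',p([(203,216),(350,216),(345,321),(207,325)],64))
print('slug tops',p([(235,306),(274,276),(318,308)],83))
print('landing',p([(199,157),(371,164),(197,20),(387,20)],40),'stop face',p([(241,7),(343,10)],58))
print('shelf',p([(193,188),(374,196),(359,333),(196,328)],40))
E
```

```text
rim [[564.3, 252.2], [404.8, 251.5], [403.5, 380.9], [567.0, 386.8]]
slug tops [[530.3, 350.5], [487.0, 314.0], [438.2, 352.6]]
landing [[570.3, 191.5], [380.2, 198.3], [564.4, 55.4], [374.5, 54.3]] stop face [[518.3, 48.0], [421.7, 49.9]]
shelf [[579.1, 226.4], [374.1, 234.6], [380.0, 413.3], [586.7, 406.7]]
```

>>> jog_arm(dp=[[-64,-6,0],[-64,-6,40],[-64,-6,100],[-64,-6,170],[-64,-6,170]], turn=[2,2,2,2,2], grip=[1,1,1,1,1])

```text
t: 5.0
tool_pos: [483.0, 271.9, 199.9]
tool_rot: [-0.002, -0.696, 0.718, 0.001]
contact_force: [0.1, 1.3, -0.8]
finger_gap: 85.6
gripper_force: 0.0
```

>>> jog_arm(dp=[[0,0,40],[0,0,62],[0,0,70],[0,0,74],[0,0,74]], turn=[0,0,0,0,0], grip=[1,1,1,1,1])

```text
t: 5.5
tool_pos: [485.0, 273.4, 130.7]
tool_rot: [0.001, -0.696, 0.718, -0.0]
contact_force: [-0.1, 0.7, 1.0]
finger_gap: 85.4
gripper_force: 0.0
```

>>> jog_arm(dp=[[0,0,1],[0,0,2],[0,0,3],[0,0,4],[0,0,4]], turn=[0,0,0,0,0], grip=[1,1,1,1,1])

```text
t: 6.0
tool_pos: [484.4, 273.2, 125.9]
tool_rot: [0.0, -0.696, 0.718, 0.0]
contact_force: [0.2, -0.3, -0.3]
finger_gap: 85.8
gripper_force: 0.0
```

>>> jog_arm(dp=[[0,0,1],[0,0,2],[0,0,3],[0,0,4],[0,0,4]], turn=[0,0,0,0,0], grip=[1,1,1,1,1])

```text
t: 6.5
tool_pos: [484.4, 273.2, 121.7]
tool_rot: [-0.0, -0.696, 0.718, 0.0]
contact_force: [0.2, 0.6, 0.3]
finger_gap: 85.5
gripper_force: 0.0
```

>>> jog_arm(dp=[[0,0,1],[0,0,2],[0,0,3],[0,0,4],[0,0,4]], turn=[0,0,0,0,0], grip=[1,1,1,1,1])

```text
t: 7.0
tool_pos: [484.3, 273.2, 117.7]
tool_rot: [-0.0, -0.696, 0.718, 0.0]
contact_force: [-0.1, -0.8, 0.4]
finger_gap: 85.5
gripper_force: 0.0
```

>>> jog_arm(dp=[[0,0,1],[0,0,2],[0,0,3],[0,0,4],[0,0,4]], turn=[0,0,0,0,0], grip=[1,1,1,1,1])

```text
t: 7.5
tool_pos: [484.4, 273.2, 113.7]
tool_rot: [-0.0, -0.696, 0.718, 0.0]
contact_force: [-0.4, 1.2, 0.0]
finger_gap: 85.2
gripper_force: 0.0
```

>>> jog_arm(dp=[[4,0,0],[8,0,0],[12,0,0],[16,0,0],[20,0,0]], turn=[0,0,0,0,0], grip=[1,1,1,1,1])

```text
t: 8.0
tool_pos: [483.9, 252.9, 113.9]
tool_rot: [0.0, -0.696, 0.718, 0.0]
contact_force: [0.1, 2.0, -1.3]
finger_gap: 85.4
gripper_force: 1.1
```

```bash
python3 - <<'E'
from h import *
c=cam('wrist'); save(c,'w3.png'); print(c['s']['tool_pos'],c['s']['contact_force'])
E
```

```text
[483.88342189 252.91093259 113.89599907] [ 0.14440201  2.03708113 -1.28334228]
```

View pics/w3.png

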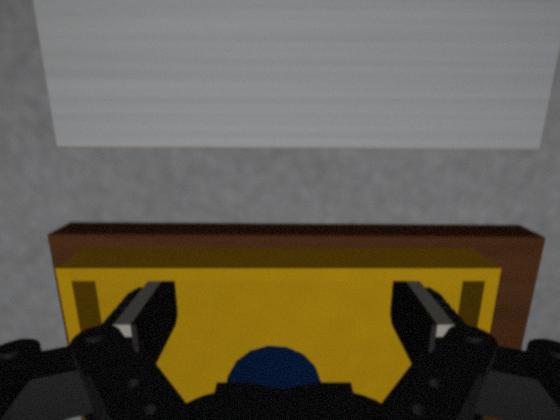

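The fingers stand inside the tray behind its front wall (row 270). The landing edge at row 148 is parallel to the picture, so the yaw is right. I push on.

>>> jog_arm(dp=[[8,0,0],[18,0,0],[28,0,0],[38,0,0],[48,0,0]], turn=[0,0,0,0,0], grip=[1,1,1,1,1])

```text
t: 8.55
tool_pos: [482.3, 204.3, 114.0]
tool_rot: [0.0, -0.696, 0.718, -0.0]
contact_force: [0.4, 2.3, 0.1]
finger_gap: 85.7
gripper_force: 1.4
```

>>> jog_arm(dp=[[10,0,0],[20,0,0],[30,0,0],[40,0,0],[50,0,0]], turn=[0,0,0,0,0], grip=[1,1,1,1,1])

```text
t: 9.05
tool_pos: [480.8, 154.6, 114.0]
tool_rot: [0.0, -0.696, 0.718, -0.0]
contact_force: [0.6, 3.6, -0.4]
finger_gap: 85.5
gripper_force: 1.6
```

>>> jog_arm(dp=[[10,0,0],[20,0,0],[30,0,0],[40,0,0],[50,0,0]], turn=[0,0,0,0,0], grip=[1,1,1,1,1])

```text
t: 9.55
tool_pos: [479.2, 104.6, 114.0]
tool_rot: [0.0, -0.696, 0.718, -0.0]
contact_force: [-0.2, 2.9, -0.1]
finger_gap: 85.5
gripper_force: 1.8
```

>>> jog_arm(dp=[[6,0,0],[12,0,0],[18,0,0],[22,0,0],[26,0,0]], turn=[0,0,0,0,0], grip=[1,1,1,1,1])

```text
t: 10.05
tool_pos: [478.4, 79.1, 113.9]
tool_rot: [0.0, -0.696, 0.718, 0.0]
contact_force: [-0.3, 4.3, 1.1]
finger_gap: 85.3
gripper_force: 2.0
```

>>> jog_arm(dp=[[3,0,0],[6,0,0],[8,0,0],[10,0,0],[12,0,0]], turn=[0,0,0,0,0], grip=[1,1,1,1,1])

```text
t: 10.55
tool_pos: [478.0, 67.3, 113.9]
tool_rot: [0.0, -0.696, 0.718, -0.0]
contact_force: [0.6, 4.4, 0.8]
finger_gap: 85.4
gripper_force: 2.0
```

>>> jog_arm(dp=[[1,0,0],[2,0,0],[2,0,0],[3,0,0],[3,0,0]], turn=[0,0,0,0,0], grip=[1,1,1,1,1])

```text
t: 11.05
tool_pos: [477.9, 64.3, 113.9]
tool_rot: [0.0, -0.696, 0.718, -0.0]
contact_force: [0.2, 3.9, 2.4]
finger_gap: 85.4
gripper_force: 1.8
```

>>> jog_arm(dp=[[1,0,0],[1,0,0],[2,0,0],[2,0,0],[2,0,0]], turn=[0,0,0,0,0], grip=[1,1,1,1,1])

```text
t: 11.55
tool_pos: [477.9, 63.3, 113.9]
tool_rot: [0.001, -0.696, 0.718, 0.001]
contact_force: [-0.9, 8.7, 2.4]
finger_gap: 85.4
gripper_force: 4.2
```

>>> jog_arm(dp=[[1,0,0],[1,0,0],[2,0,0],[2,0,0],[2,0,0]], turn=[0,0,0,0,0], grip=[1,1,1,1,1])

```text
t: 12.05
tool_pos: [478.0, 62.8, 114.0]
tool_rot: [0.002, -0.695, 0.719, 0.001]
contact_force: [-2.1, 16.5, 2.2]
finger_gap: 85.4
gripper_force: 7.9
```

Contact with the stop: the force rises to 16 N with no further motion. I back off, lift and look.

>>> jog_arm(dp=[[-9,0,0],[-9,0,-10],[-9,0,-60],[-9,0,-110],[0,0,-160]], turn=[0,0,0,0,0], grip=[1,1,1,1,1])

```text
t: 12.55
tool_pos: [477.0, 59.6, 275.4]
tool_rot: [-0.001, -0.696, 0.718, -0.0]
contact_force: [1.6, 0.3, 0.1]
finger_gap: 85.6
gripper_force: 0.0
```

>>> jog_arm(dp=[[30,0,0],[40,0,0],[40,0,0],[40,0,0],[40,0,0]], turn=[0,0,0,0,0], grip=[1,1,1,1,1])

```text
t: 13.05
tool_pos: [476.2, 20.7, 272.3]
tool_rot: [-0.001, -0.696, 0.718, 0.0]
contact_force: [0.2, 0.5, 0.6]
finger_gap: 85.5
gripper_force: 0.0
```

```bash
python3 - <<'E'
from h import *
c=cam('wrist'); save(c,'w4.png'); np.save('w4.npy',c,allow_pickle=True); s=c['s']
print(s['t'],s['tool_pos'],s['joints'].round(2))
for l in ['tray','slug_green','slug_blue','slug_black']: print(l,[(round(d['score'],2),np.round(d['extent']).tolist()) for d in models.find_in('wrist',l)][:4])
E
```

```text
13.05 [476.18173765  20.68464983 272.30121675] [ 0.37  0.12 -0.14  0.   -1.31 -0.4 ]
tray [(0.9, [281.0, 301.0, 197.0, 146.0])]
slug_green [(0.92, [226.0, 344.0, 53.0, 65.0])]
slug_blue [(0.96, [280.0, 309.0, 48.0, 64.0]), (0.32, [265.0, 83.0, 130.0, 162.0])]
slug_black [(0.89, [335.0, 347.0, 53.0, 61.0])]
```

View pics/w4.png

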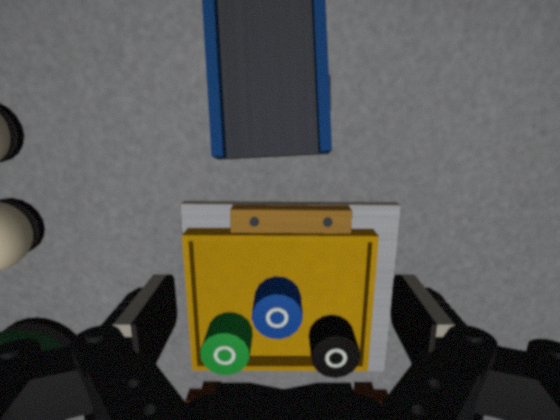

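Docked: the tray's front wall is against the brass block (row 232). Slug ring centres are green (224,355), blue (276,318) and black (336,358). The chute head end is at row 156, with its floor between columns 223 and 319.

```bash
cat > sl.py <<'E'
from h import *
def slugs(c,z,labels):
    for l in labels:
        d=models.trace('wrist',l)
        if d: print(l,d[0]['score'])
E
python3 - <<'E'
from h import *
c=np.load('w4.npy',allow_pickle=True).item()
p=lambda L,z:[ray(c,*q,z).round(1)[:2].tolist() for q in L]
print('slugs',p([(224,355),(276,318),(336,358)],83))
print('head floor',p([(223,157),(319,154)],143.1))
im=c['px'].astype(int)
for v in (20,60,100,140):
    row=im[v]; k=np.where(row[190:345,2]-row[190:345,0]>35)[0]+190; g=np.argmax(np.diff(k)); a,b=k[g]+.5,k[g+1]-.5
    # floor y/z iterate; wall-top inner edges 12mm above floor on right/left approx
    for it in range(1):
        z=140
        for _ in range(8):
            y=ray(c,(a+b)/2,v,z)[1]; z=70+(y+342.5)*np.tan(np.radians(13))
    print(v,a,b,'mid floor',ray(c,(a+b)/2,v,z).round(1),'w',(ray(c,a,v,z)-ray(c,b,v,z))[0].round(1),'outer mid top',ray(c,(k[0]+k[-1])/2,v,z+12).round(1))
E
```

```text
slugs [[528.9, 144.0], [484.3, 110.6], [435.5, 150.2]]
head floor [[507.1, -26.8], [454.8, -26.7]]
20 215.5 313.5 mid floor [482.  -97.  126.7] w 52.4 outer mid top [481.8 -94.3 138.7]
60 218.5 314.5 mid floor [481.6 -76.5 131.4] w 51.6 outer mid top [481.2 -75.  143.4]
100 220.5 316.5 mid floor [481.3 -55.8 136.2] w 51.9 outer mid top [480.9 -55.5 148.2]
140 222.5 318.5 mid floor [480.9 -34.9 141. ] w 52.2 outer mid top [480.5 -35.8 153. ]
```

>>> jog_arm(dp=[[-45,-3,0],[-88,-5,20],[-88,-5,65],[-88,-5,105],[-88,-5,125]], turn=[0,0,0,0,0], grip=[0.85,0.85,0.85,0.85,0.85], grip_force=25)

```text
t: 13.8
tool_pos: [482.4, 108.2, 144.5]
tool_rot: [-0.002, -0.696, 0.718, 0.001]
contact_force: [0.1, 0.7, -0.3]
finger_gap: 73.0
gripper_force: 0.0
```

>>> jog_arm(dp=[[0,0,5],[0,0,10],[0,0,10],[0,0,10],[0,0,10]], turn=[0,0,0,0,0], grip=[0.85,0.85,0.85,0.85,0.7])

```text
t: 14.3
tool_pos: [484.8, 108.5, 139.2]
tool_rot: [0.001, -0.696, 0.718, -0.0]
contact_force: [0.5, 0.4, -1.0]
finger_gap: 60.6
gripper_force: 0.0
```

>>> jog_arm(dp=[[0,0,0],[0,0,0],[0,0,0],[0,0,0],[0,0,0]], turn=[0,0,0,0,0], grip=[0.3,0.3,0.3,0.3,0.3])

```text
t: 14.8
tool_pos: [484.6, 108.4, 138.9]
tool_rot: [0.001, -0.696, 0.718, -0.0]
contact_force: [-2.0, -0.0, 5.6]
finger_gap: 40.8
gripper_force: 25.1
```

>>> jog_arm(dp=[[0,0,-10],[0,0,-40],[0,0,-85],[0,0,-125],[0,0,-125]], turn=[0,0,0,0,0], grip=[0.3,0.3,0.3,0.3,0.3])

```text
t: 15.3
tool_pos: [486.6, 108.9, 269.6]
tool_rot: [0.005, -0.696, 0.718, -0.002]
contact_force: [0.4, 0.2, -0.4]
finger_gap: 40.8
gripper_force: 25.7
```

>>> jog_arm(dp=[[45,-1,0],[90,-2,0],[135,-2,0],[175,-3,0],[185,-3,0]], turn=[-1,-2,-3,-3,-3], grip=[0.3,0.3,0.3,0.3,0.3])

```text
t: 15.8
tool_pos: [480.7, -79.7, 262.9]
tool_rot: [0.0, 0.713, -0.701, -0.0]
contact_force: [0.1, 0.6, -0.8]
finger_gap: 40.9
gripper_force: 25.7
```

>>> jog_arm(dp=[[0,0,5],[0,0,15],[0,0,20],[0,0,20],[0,0,20]], turn=[0,0,0,0,0], grip=[0.3,0.3,0.3,0.3,0.3])

```text
t: 16.3
tool_pos: [481.5, -76.0, 242.9]
tool_rot: [0.0, 0.715, -0.699, -0.0]
contact_force: [0.6, 0.1, -0.7]
finger_gap: 41.1
gripper_force: 25.7
```

```bash
python3 - <<'E'
from h import *
c=cam('wrist'); save(c,'w5.png'); np.save('w5.npy',c,allow_pickle=True); s=c['s']
print(s['t'],s['tool_pos'],rot(s['tool_rot']).round(3).tolist())
E
```

```text
16.3 [481.51351743 -76.0010096  242.91594457] [[0.022, -1.0, -0.0], [-1.0, -0.022, -0.0], [0.0, 0.0, -1.0]]
```

View pics/w5.png

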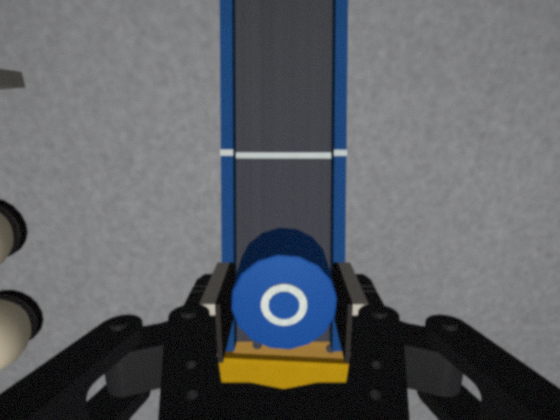

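The blue slug is gripped, centred over the channel (column 284, floor mid 283.5) and uphill of the line (row 155). I lower it.

>>> jog_arm(dp=[[0,0,6],[0,0,11],[0,0,13],[0,0,14],[0,0,14]], turn=[0,0,0,0,0], grip=[0.3,0.3,0.3,0.3,0.3])

```text
t: 16.85
tool_pos: [481.4, -76.7, 229.0]
tool_rot: [0.0, 0.714, -0.7, -0.0]
contact_force: [-0.1, -0.5, -0.6]
finger_gap: 40.9
gripper_force: 25.7
```

>>> jog_arm(dp=[[0,0,1],[0,0,2],[0,0,3],[0,0,3],[0,0,3]], turn=[0,0,0,0,0], grip=[0.3,0.3,0.3,0.3,0.3], grip_force=20)

```text
t: 17.35
tool_pos: [481.6, -76.8, 226.4]
tool_rot: [-0.0, 0.714, -0.7, 0.0]
contact_force: [-0.3, -0.8, 1.7]
finger_gap: 41.0
gripper_force: 25.8
```

>>> jog_arm(dp=[[0,0,1],[0,0,2],[0,0,3],[0,0,4],[0,0,4]], turn=[0,0,0,0,0], grip=[0.3,0.3,0.3,0.3,0.3])

```text
t: 17.85
tool_pos: [482.0, -78.0, 224.2]
tool_rot: [0.0, 0.715, -0.699, 0.002]
contact_force: [-1.8, -4.3, 10.2]
finger_gap: 41.0
gripper_force: 27.2
```

>>> jog_arm(dp=[[0,0,0],[0,0,0],[0,0,0],[0,0,0],[0,0,0]], turn=[0,0,0,0,0], grip=[0.55,0.6,0.65,0.7,0.7])

```text
t: 18.35
tool_pos: [481.4, -76.6, 221.8]
tool_rot: [0.0, 0.714, -0.7, -0.0]
contact_force: [-0.3, 0.2, 0.4]
finger_gap: 59.5
gripper_force: 0.0
```

>>> jog_arm(dp=[[0,0,-20],[0,0,-45],[-20,0,-65],[-48,0,-65],[-48,0,-65]], turn=[0,0,0,0,0], grip=[0.7,0.7,0.7,0.3,0])

```text
t: 18.85
tool_pos: [480.7, -26.7, 287.6]
tool_rot: [-0.001, 0.715, -0.699, 0.0]
contact_force: [-0.1, -0.6, -0.8]
finger_gap: 31.4
gripper_force: 0.0
```

```bash
python3 - <<'E'
from h import *
c=cam('wrist'); save(c,'w6.png'); np.save('w6.npy',c,allow_pickle=True); s=c['s']
print(s['t'],s['tool_pos'],s['finger_gap'])
print([(d['score'],d['extent']) for d in models.find_in('wrist','slug_blue')])
E
```

```text
18.85 [480.69040676 -26.65640191 287.63478706] 31.373617922900188
[(0.8, [287.4, 140.3, 79.6, 80.6])]
```

View pics/w6.png

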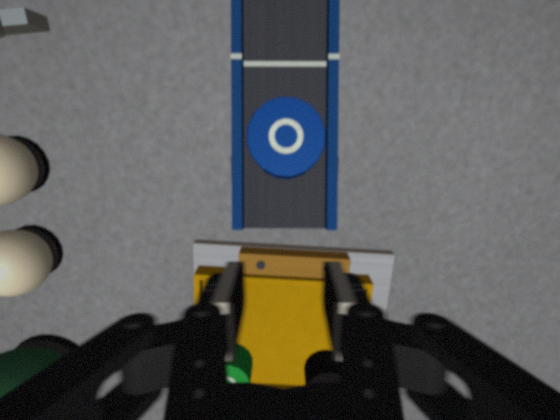

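The blue slug stands flat in the head at about (287,137), uphill of the line (row 63) and centred. I close the fingers behind it and push.

>>> jog_arm(dp=[[0,0,0],[5,0,20],[8,0,40],[8,0,58],[8,0,63]], turn=[0,0,0,0,0], grip=[0,0,0,0,0])

```text
t: 19.45
tool_pos: [479.5, -37.5, 222.0]
tool_rot: [0.002, 0.714, -0.7, -0.001]
contact_force: [-1.1, 0.8, -0.0]
finger_gap: 0.0
gripper_force: 0.0
```

>>> jog_arm(dp=[[4,0,1],[9,0,2],[17,0,4],[26,0,6],[35,0,8]], turn=[0,0,0,0,0], grip=[0,0,0,0,0])

```text
t: 19.95
tool_pos: [481.5, -72.5, 216.4]
tool_rot: [-0.0, 0.714, -0.7, 0.0]
contact_force: [-0.1, 0.0, 0.2]
finger_gap: 0.0
gripper_force: 0.2
```

>>> jog_arm(dp=[[10,0,2.3],[22,0,5.1],[34,0,7.9],[46,0,10.6],[58,0,13.4]], turn=[0,0,0,0,0], grip=[0,0,0,0,0])

```text
t: 20.45
tool_pos: [482.5, -130.8, 202.4]
tool_rot: [0.0, 0.714, -0.7, -0.0]
contact_force: [0.4, 0.3, -0.1]
finger_gap: 0.3
gripper_force: 0.2
```

>>> jog_arm(dp=[[12,0,2.8],[24,0,5.5],[36,0,8.3],[48,0,11.1],[60,0,13.9]], turn=[0,0,0,0,0], grip=[0,0,0,0,0])

```text
t: 20.95
tool_pos: [483.8, -190.7, 188.5]
tool_rot: [-0.0, 0.714, -0.7, -0.0]
contact_force: [0.2, 0.9, -0.0]
finger_gap: -0.2
gripper_force: 0.2
```

>>> jog_arm(dp=[[12,0,2.8],[24,0,5.5],[36,0,8.3],[48,0,11.1],[60,0,13.9]], turn=[0,0,0,0,0], grip=[0,0,0,0,0])

```text
t: 21.45
tool_pos: [485.1, -250.7, 174.6]
tool_rot: [0.0, 0.714, -0.7, -0.0]
contact_force: [0.9, 0.2, 1.2]
finger_gap: -0.1
gripper_force: 0.2
```

>>> jog_arm(dp=[[8,0,1.8],[14,0,3.2],[19,0,4.4],[23,0,5.3],[26,0,6]], turn=[0,0,0,0,0], grip=[0,0,0,0,0])

```text
t: 21.95
tool_pos: [485.6, -275.8, 168.8]
tool_rot: [-0.0, 0.715, -0.7, -0.0]
contact_force: [-0.1, 0.3, 0.6]
finger_gap: 0.3
gripper_force: 0.1
```

>>> jog_arm(dp=[[3,0,0.7],[6,0,1.4],[8,0,1.8],[10,0,2.3],[12,0,2.8]], turn=[0,0,0,0,0], grip=[0,0,0,0,0])

```text
t: 22.45
tool_pos: [485.9, -287.8, 166.1]
tool_rot: [-0.0, 0.714, -0.7, 0.0]
contact_force: [-0.3, 0.2, 0.3]
finger_gap: 0.3
gripper_force: 0.1
```

>>> jog_arm(dp=[[1,0,0.2],[2,0,0.5],[3,0,0.7],[4,0,0.9],[4,0,0.9]], turn=[0,0,0,0,0], grip=[0,0,0,0,0])

```text
t: 22.95
tool_pos: [486.0, -291.8, 165.2]
tool_rot: [0.0, 0.714, -0.7, 0.0]
contact_force: [0.2, -1.3, 0.2]
finger_gap: -0.1
gripper_force: 0.0
```

>>> jog_arm(dp=[[1,0,0.2],[1,0,0.2],[2,0,0.5],[2,0,0.5],[2,0,0.5]], turn=[0,0,0,0,0], grip=[0,0,0,0,0])

```text
t: 23.45
tool_pos: [486.0, -293.7, 164.7]
tool_rot: [-0.0, 0.714, -0.7, 0.0]
contact_force: [-0.0, -0.2, -0.2]
finger_gap: -0.1
gripper_force: 0.0
```

>>> jog_arm(dp=[[1,0,0.2],[2,0,0.5],[2,0,0.5],[3,0,0.7],[3,0,0.7]], turn=[0,0,0,0,0], grip=[0,0,0,0,0])

```text
t: 23.95
tool_pos: [486.1, -295.5, 164.2]
tool_rot: [-0.001, 0.714, -0.7, -0.001]
contact_force: [-1.4, 7.3, 5.1]
finger_gap: -0.2
gripper_force: 4.3
```

```bash
python3 - <<'E'
from h import *
c=cam('wrist'); save(c,'w7.png'); np.save('w7.npy',c,allow_pickle=True); s=c['s']
print(s['t'],s['tool_pos'],s['contact_force'])
print([(d['score'],d['extent']) for d in models.find_in('wrist','slug_blue')])
E
```

```text
23.95 [ 486.06691287 -295.53136309  164.20036776] [-1.37873033  7.34727781  5.12282878]
[(0.6, [288.7, 213.2, 114.2, 110.7])]
```

View pics/w7.png

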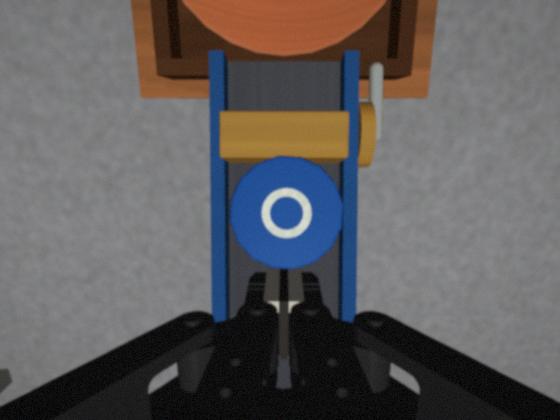

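The blue slug rests against the brass stop (picture centre (287,213), stop edge row 160), and the push force rose to 9 N. Next I retreat to the tray and re-measure.

>>> jog_arm(dp=[[-12,0,0],[-12,0,-30],[-30,0,-75],[-70,0,-110],[-115,0,-110]], turn=[0,0,0,0,0], grip=[0,0,0,0.5,1])

```text
t: 24.55
tool_pos: [485.3, -182.0, 278.9]
tool_rot: [-0.002, 0.714, -0.7, 0.004]
contact_force: [0.8, 0.1, -0.2]
finger_gap: 28.4
gripper_force: 0.0
```

>>> jog_arm(dp=[[-200,0,0],[-200,0,0],[-200,0,0],[-200,0,0],[-200,0,0]], turn=[0,0,0,0,0], grip=[1,1,1,1,1])

```text
t: 25.05
tool_pos: [479.2, 23.1, 274.0]
tool_rot: [-0.001, 0.717, -0.697, 0.0]
contact_force: [-0.6, -0.5, -0.1]
finger_gap: 85.3
gripper_force: 0.0
```

```bash
cat > look.py <<'E'
from h import *
import sys
def ringc(c,ext,z):
    u,v,w,h=ext; x0,x1,y0,y1=[int(max(0,q)) for q in (u-w/2-4,u+w/2+4,v-h/2-4,v+h/2+4)]
    g=c['px'][y0:y1,x0:x1].min(2); m=(g>135).astype(np.uint8)
    n,l,st,ce=cv2.connectedComponentsWithStats(m); k=1+np.argmax(st[1:,4]); p=np.array([st[k,0]+st[k,2]/2-.5+x0,st[k,1]+st[k,3]/2-.5+y0])
    return p,st[k,4],ray(c,*p,z)
c=cam('wrist'); save(c,sys.argv[1]); s=c['s']; print(s['t'],s['tool_pos'].round(1),rot(s['tool_rot'])[:2,:2].round(3).tolist())
for l in sys.argv[2:]:
    for d in models.find_in('wrist',l)[:2]:
        e=d['extent']; 
        try: p,a,w=ringc(c,e,83); print(l,round(d['score'],2),np.round(e),'ring',p,a,w.round(1))
        except Exception as x: print(l,d['score'],e,x)
np.save('last.npy',c,allow_pickle=True)
E
python3 look.py w8.png slug_green slug_black
```

```text
25.05 [479.2  23.1 274. ] [[0.027, -1.0], [-1.0, -0.027]]
slug_green 0.84 [222. 338.  55.  66.] ring [220.  346.5] 147 [528.6 142.9  83. ]
slug_black 0.66 [315. 348.  50.  59.] ring [314.5 357. ] 134 [449.3 151.1  83. ]
```

Green has not moved. Black has shifted to (449,151) and still stands. I pick green.

>>> jog_arm(dp=[[-40,-18,0],[-85,-37,0],[-119,-52,30],[-119,-52,75],[-119,-52,120]], turn=[0,0,0,0,0], grip=[0.75,0.75,0.75,0.75,0.75], grip_force=25)

```text
t: 25.7
tool_pos: [529.8, 137.8, 152.6]
tool_rot: [-0.001, 0.714, -0.7, 0.0]
contact_force: [0.1, -0.8, -0.1]
finger_gap: 63.8
gripper_force: 0.0
```

>>> jog_arm(dp=[[0,0,5],[0,0,13],[0,0,15],[0,0,15],[0,0,15]], turn=[0,0,0,0,0], grip=[0.75,0.75,0.75,0.75,0.7])

```text
t: 26.2
tool_pos: [529.9, 138.5, 140.8]
tool_rot: [-0.002, 0.714, -0.7, 0.001]
contact_force: [0.8, 0.0, -0.1]
finger_gap: 59.7
gripper_force: 0.0
```

>>> jog_arm(dp=[[0,0,0],[0,0,0],[0,0,0],[0,0,0],[0,0,0]], turn=[0,0,0,0,0], grip=[0.3,0.3,0.3,0.3,0.3])

```text
t: 26.7
tool_pos: [529.4, 138.5, 140.2]
tool_rot: [-0.001, 0.715, -0.7, 0.0]
contact_force: [-1.0, 0.4, 6.6]
finger_gap: 41.0
gripper_force: 24.8
```

>>> jog_arm(dp=[[0,0,-10],[0,0,-40],[0,0,-85],[0,0,-123],[0,0,-123]], turn=[0,0,0,0,0], grip=[0.3,0.3,0.3,0.3,0.3])

```text
t: 27.2
tool_pos: [531.2, 138.9, 268.8]
tool_rot: [-0.005, 0.715, -0.699, 0.003]
contact_force: [-0.2, -0.4, -0.3]
finger_gap: 41.0
gripper_force: 25.7
```

>>> jog_arm(dp=[[45,11,0],[90,22,0],[135,33,0],[180,44,0],[215,53,0]], turn=[0,0,0,0,0], grip=[0.3,0.3,0.3,0.3,0.3])

```text
t: 27.7
tool_pos: [479.3, -79.7, 262.1]
tool_rot: [0.0, 0.714, -0.7, -0.0]
contact_force: [0.4, 0.3, -0.4]
finger_gap: 40.8
gripper_force: 25.6
```

>>> jog_arm(dp=[[0,0,5],[0,0,15],[0,0,20],[0,0,20],[0,0,20]], turn=[0,0,0,0,0], grip=[0.3,0.3,0.3,0.3,0.3])

```text
t: 28.2
tool_pos: [480.7, -77.0, 241.8]
tool_rot: [0.0, 0.715, -0.699, -0.0]
contact_force: [-0.0, 0.6, -0.4]
finger_gap: 40.9
gripper_force: 25.6
```

```bash
cat > look2.py <<'E'
from h import *
import sys
c=cam('wrist'); save(c,sys.argv[1]); s=c['s']; print(s['t'],s['tool_pos'].round(1))
im=c['px'].astype(int)
for v in (180,205,225):
    row=im[v]; b=(row[:,2]-row[:,0]>35); k=np.where(b[190:380])[0]+190; g=np.argmax(np.diff(k)); print(v,'floor mid',(k[g]+k[g+1])/2,'outer mid',(k[0]+k[-1])/2)
for d in models.find_in('wrist',sys.argv[2])[:2]: print(d['score'],np.round(d['extent'],1))
E
python3 look2.py w9.png slug_green
```

```text
28.2 [480.7 -77.  241.8]
180 floor mid 281.0 outer mid 281.5
205 floor mid 281.5 outer mid 281.5
225 floor mid 281.5 outer mid 281.0
0.55 [283.1 296.5 105.2 120.6]
```

>>> jog_arm(dp=[[0,-1,6],[0,-1,11],[0,-1,13],[0,-1,14],[0,-1,15]], turn=[0,0,0,0,0], grip=[0.3,0.3,0.3,0.3,0.3], grip_force=20)

```text
t: 28.8
tool_pos: [481.3, -78.2, 227.7]
tool_rot: [0.0, 0.715, -0.7, 0.0]
contact_force: [-4.6, -2.5, 8.2]
finger_gap: 40.9
gripper_force: 26.3
```

>>> jog_arm(dp=[[0,0,1],[0,0,2],[0,0,3],[0,0,4],[0,0,4]], turn=[0,0,0,0,0], grip=[0.3,0.3,0.3,0.3,0.3])

```text
t: 29.3
tool_pos: [482.1, -79.4, 225.6]
tool_rot: [0.0, 0.715, -0.699, 0.002]
contact_force: [-3.6, -5.3, 11.6]
finger_gap: 40.4
gripper_force: 27.6
```

>>> jog_arm(dp=[[0,0,0],[0,0,0],[0,0,0],[0,0,0],[0,0,0]], turn=[0,0,0,0,0], grip=[0.55,0.6,0.65,0.7,0.7])

```text
t: 29.8
tool_pos: [481.5, -77.6, 222.8]
tool_rot: [0.0, 0.714, -0.7, -0.0]
contact_force: [-0.4, 0.8, 0.5]
finger_gap: 59.6
gripper_force: 0.0
```

>>> jog_arm(dp=[[0,0,-20],[0,0,-45],[-20,0,-65],[-48,0,-65],[-48,0,-65]], turn=[0,0,0,0,0], grip=[0.7,0.7,0.7,0.3,0])

```text
t: 30.3
tool_pos: [480.7, -27.6, 288.6]
tool_rot: [-0.001, 0.715, -0.699, 0.0]
contact_force: [-0.2, -0.2, -0.2]
finger_gap: 31.6
gripper_force: 0.0
```

```bash
python3 look2.py w10.png slug_green
```

```text
30.3 [480.7 -27.6 288.6]
180 floor mid 284.0 outer mid 284.0
205 floor mid 284.0 outer mid 284.0
225 floor mid 284.5 outer mid 284.0
0.68 [284.4 145.   79.9  85.8]
```

View pics/w10.png

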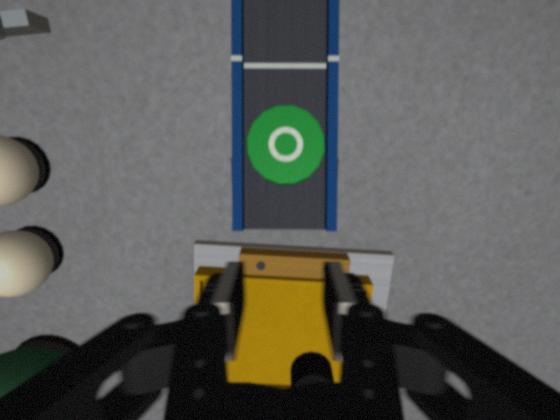

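Green stands flat and centred at (285,145), uphill of the line (row 65). I push it down.

>>> jog_arm(dp=[[0,0,0],[2,0,20],[3,0,40],[3,0,58],[3,0,64]], turn=[0,0,0,0,0], grip=[0,0,0,0,0])

```text
t: 30.9
tool_pos: [479.5, -33.5, 221.9]
tool_rot: [0.002, 0.714, -0.7, -0.001]
contact_force: [-0.8, 0.8, 0.9]
finger_gap: -0.2
gripper_force: 0.0
```

>>> jog_arm(dp=[[4,0,1],[9,0,2],[17,0,4],[26,0,6],[35,0,8.1]], turn=[0,0,0,0,0], grip=[0,0,0,0,0])

```text
t: 31.4
tool_pos: [481.4, -68.6, 216.2]
tool_rot: [-0.0, 0.714, -0.7, 0.0]
contact_force: [0.1, 0.6, 0.2]
finger_gap: 0.2
gripper_force: 0.2
```

>>> jog_arm(dp=[[10,0,2.3],[22,0,5.1],[34,0,7.9],[46,0,10.6],[58,0,13.4]], turn=[0,0,0,0,0], grip=[0,0,0,0,0])

```text
t: 31.9
tool_pos: [482.4, -126.8, 202.2]
tool_rot: [0.0, 0.714, -0.7, -0.0]
contact_force: [-0.0, -0.0, 1.2]
finger_gap: -0.2
gripper_force: 0.2
```

>>> jog_arm(dp=[[12,0,2.8],[24,0,5.5],[36,0,8.3],[48,0,11.1],[60,0,13.9]], turn=[0,0,0,0,0], grip=[0,0,0,0,0])

```text
t: 32.4
tool_pos: [483.7, -186.7, 188.4]
tool_rot: [-0.0, 0.714, -0.7, -0.0]
contact_force: [0.6, 0.4, -0.3]
finger_gap: 0.3
gripper_force: 0.2
```

>>> jog_arm(dp=[[11,0,2.5],[22,0,5.1],[32,0,7.4],[42,0,9.7],[50,0,11.5]], turn=[0,0,0,0,0], grip=[0,0,0,0,0])

```text
t: 32.9
tool_pos: [484.8, -236.5, 176.8]
tool_rot: [0.0, 0.714, -0.7, -0.0]
contact_force: [-0.2, 0.4, 0.5]
finger_gap: 0.0
gripper_force: 0.1
```

>>> jog_arm(dp=[[4,0,0.9],[8,0,1.8],[11,0,2.5],[14,0,3.2],[16,0,3.7]], turn=[0,0,0,0,0], grip=[0,0,0,0,0])

```text
t: 33.4
tool_pos: [485.2, -251.7, 173.4]
tool_rot: [-0.0, 0.715, -0.7, 0.0]
contact_force: [-0.6, 0.2, 0.4]
finger_gap: -0.1
gripper_force: 0.1
```

>>> jog_arm(dp=[[1,0,0.2],[2,0,0.5],[2,0,0.5],[3,0,0.7],[3,0,0.7]], turn=[0,0,0,0,0], grip=[0,0,0,0,0])

```text
t: 33.9
tool_pos: [485.2, -254.2, 172.8]
tool_rot: [-0.0, 0.714, -0.7, -0.0]
contact_force: [-1.0, 3.5, 2.2]
finger_gap: 0.0
gripper_force: 2.1
```

>>> jog_arm(dp=[[1,0,0.2],[1,0,0.2],[2,0,0.5],[2,0,0.5],[2,0,0.5]], turn=[0,0,0,0,0], grip=[0,0,0,0,0])

```text
t: 34.4
tool_pos: [485.3, -254.8, 172.6]
tool_rot: [-0.001, 0.714, -0.7, -0.001]
contact_force: [-1.5, 11.6, 7.0]
finger_gap: -0.1
gripper_force: 6.4
```

>>> jog_arm(dp=[[-12,0,0],[-12,0,-30],[-30,0,-70],[-70,0,-100],[-115,0,-100]], turn=[0,0,0,0,0], grip=[0,0,0,0.5,1])

```text
t: 34.9
tool_pos: [484.5, -141.8, 276.9]
tool_rot: [-0.002, 0.714, -0.7, 0.004]
contact_force: [1.5, -0.2, 0.9]
finger_gap: 28.2
gripper_force: 0.0
```

>>> jog_arm(dp=[[-160,0,0],[-160,0,0],[-160,0,0],[-160,0,0],[-160,0,0]], turn=[0,0,0,0,0], grip=[1,1,1,1,1])

```text
t: 35.4
tool_pos: [479.4, 19.8, 272.2]
tool_rot: [0.0, 0.716, -0.698, 0.0]
contact_force: [0.0, 0.2, -0.1]
finger_gap: 85.2
gripper_force: 0.0
```

```bash
python3 look.py w11.png slug_black tray
```

```text
35.4 [479.4  19.8 272.2] [[0.024, -1.0], [-1.0, -0.024]]
slug_black 0.56 [316. 352.  46.  64.] ring [315.  362.5] 133 [449.4 151.6  83. ]
tray 0.76 [282. 300. 196. 153.] ring [373.  325.5] 805 [403.9 115.2  83. ]
```

>>> jog_arm(dp=[[-45,9,0],[-90,18,0],[-134,27,10],[-134,27,55],[-134,27,100]], turn=[0,0,0,0,0], grip=[0.85,0.85,0.85,0.85,0.85], grip_force=25)

```text
t: 36.05
tool_pos: [450.3, 152.1, 171.9]
tool_rot: [-0.002, 0.715, -0.699, 0.0]
contact_force: [-0.4, 0.1, -0.7]
finger_gap: 72.5
gripper_force: 0.0
```

>>> jog_arm(dp=[[0,0,20],[0,0,30],[0,0,33],[0,0,33],[0,0,33]], turn=[0,0,0,0,0], grip=[0.85,0.85,0.85,0.85,0.7])

```text
t: 36.55
tool_pos: [450.6, 151.8, 140.5]
tool_rot: [-0.001, 0.714, -0.7, 0.0]
contact_force: [0.0, 1.0, 0.2]
finger_gap: 60.7
gripper_force: 0.0
```

>>> jog_arm(dp=[[0,0,0],[0,0,0],[0,0,0],[0,0,0],[0,0,0]], turn=[0,0,0,0,0], grip=[0.3,0.3,0.3,0.3,0.3])

```text
t: 37.05
tool_pos: [450.3, 152.0, 140.4]
tool_rot: [-0.001, 0.715, -0.699, 0.0]
contact_force: [-1.0, -0.6, 5.6]
finger_gap: 41.1
gripper_force: 24.9
```

>>> jog_arm(dp=[[0,0,-10],[0,0,-40],[0,0,-85],[0,0,-123],[0,0,-123]], turn=[0,0,0,0,0], grip=[0.3,0.3,0.3,0.3,0.3])

```text
t: 37.55
tool_pos: [451.8, 152.6, 268.5]
tool_rot: [-0.005, 0.715, -0.699, 0.002]
contact_force: [0.2, 0.0, -1.0]
finger_gap: 40.9
gripper_force: 25.6
```

>>> jog_arm(dp=[[46,-5,0],[92,-10,0],[138,-16,0],[184,-21,0],[227,-26,0]], turn=[0,0,0,0,0], grip=[0.3,0.3,0.3,0.3,0.3])

```text
t: 38.05
tool_pos: [480.0, -76.6, 262.3]
tool_rot: [-0.0, 0.715, -0.7, -0.0]
contact_force: [0.5, 0.5, -0.4]
finger_gap: 40.8
gripper_force: 25.6
```

>>> jog_arm(dp=[[0,0,5],[0,0,15],[0,0,20],[0,0,20],[0,0,20]], turn=[0,0,0,0,0], grip=[0.3,0.3,0.3,0.3,0.3])

```text
t: 38.55
tool_pos: [480.4, -73.8, 242.2]
tool_rot: [0.0, 0.715, -0.699, -0.0]
contact_force: [0.4, 0.3, -0.3]
finger_gap: 40.8
gripper_force: 25.6
```

```bash
python3 look2.py w12.png slug_black
```

```text
38.55 [480.4 -73.8 242.2]
180 floor mid 281.0 outer mid 281.0
205 floor mid 280.5 outer mid 281.0
225 floor mid 281.0 outer mid 281.0
0.81 [284.8 285.4 103.4 119.1]
```

>>> jog_arm(dp=[[2,-1,6],[2,-1,11],[2,-1,13],[2,-1,14],[2,-1,15]], turn=[0,0,0,0,0], grip=[0.3,0.3,0.3,0.3,0.3], grip_force=20)

```text
t: 39.15
tool_pos: [481.3, -77.0, 227.3]
tool_rot: [0.0, 0.714, -0.7, 0.0]
contact_force: [-1.9, -1.6, 3.4]
finger_gap: 40.6
gripper_force: 25.9
```

>>> jog_arm(dp=[[0,0,1],[0,0,2],[0,0,3],[0,0,4],[0,0,4]], turn=[0,0,0,0,0], grip=[0.3,0.3,0.3,0.3,0.3])

```text
t: 39.65
tool_pos: [481.8, -78.1, 225.4]
tool_rot: [0.0, 0.715, -0.699, 0.002]
contact_force: [-4.5, -4.8, 11.1]
finger_gap: 40.9
gripper_force: 27.2
```

>>> jog_arm(dp=[[0,0,0],[0,0,0],[0,0,0],[0,0,0],[0,0,0]], turn=[0,0,0,0,0], grip=[0.55,0.6,0.65,0.7,0.7])

```text
t: 40.15
tool_pos: [481.5, -76.6, 223.0]
tool_rot: [0.0, 0.714, -0.7, -0.0]
contact_force: [-0.2, 0.5, -0.4]
finger_gap: 59.8
gripper_force: 0.0
```

>>> jog_arm(dp=[[0,0,-20],[0,0,-45],[-20,0,-65],[-48,0,-65],[-48,0,-65]], turn=[0,0,0,0,0], grip=[0.7,0.7,0.7,0.3,0])

```text
t: 40.65
tool_pos: [480.7, -26.7, 288.7]
tool_rot: [-0.001, 0.715, -0.699, 0.0]
contact_force: [-0.4, -1.1, -0.2]
finger_gap: 31.7
gripper_force: 0.0
```

```bash
python3 look2.py w13.png slug_black
```

```text
40.65 [480.7 -26.7 288.7]
180 floor mid 284.0 outer mid 284.0
205 floor mid 284.0 outer mid 284.0
225 floor mid 284.0 outer mid 284.0
0.65 [285.6 135.4  77.5  83.9]
```

View pics/w13.png

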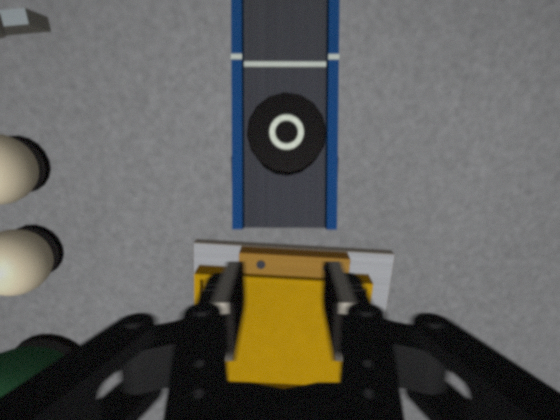

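Black stands flat and centred at (286,132), uphill of the line. I push it down.

>>> jog_arm(dp=[[0,0,0],[4,0,20],[6,0,40],[6,0,58],[6,0,65]], turn=[0,0,0,0,0], grip=[0,0,0,0,0])

```text
t: 41.25
tool_pos: [479.6, -35.5, 221.2]
tool_rot: [0.001, 0.714, -0.7, -0.001]
contact_force: [0.5, 1.0, -0.0]
finger_gap: 0.3
gripper_force: 0.0
```

>>> jog_arm(dp=[[4,0,1],[9,0,2],[17,0,4],[26,0,6],[35,0,8.1]], turn=[0,0,0,0,0], grip=[0,0,0,0,0])

```text
t: 41.75
tool_pos: [481.5, -70.5, 215.4]
tool_rot: [-0.0, 0.714, -0.7, 0.0]
contact_force: [0.9, -0.1, -0.2]
finger_gap: -0.1
gripper_force: 0.2
```

>>> jog_arm(dp=[[10,0,2.3],[22,0,5.1],[34,0,7.9],[46,0,10.6],[58,0,13.4]], turn=[0,0,0,0,0], grip=[0,0,0,0,0])

```text
t: 42.25
tool_pos: [482.5, -128.8, 201.4]
tool_rot: [0.0, 0.714, -0.7, -0.0]
contact_force: [-0.5, 0.3, 0.2]
finger_gap: 0.0
gripper_force: 0.2
```

>>> jog_arm(dp=[[12,0,2.8],[24,0,5.5],[36,0,8.3],[46,0,10.6],[54,0,12.5]], turn=[0,0,0,0,0], grip=[0,0,0,0,0])

```text
t: 42.75
tool_pos: [483.6, -182.6, 188.9]
tool_rot: [0.0, 0.714, -0.7, -0.0]
contact_force: [-0.5, 0.3, 0.5]
finger_gap: 0.0
gripper_force: 0.2
```

>>> jog_arm(dp=[[6,0,1.4],[12,0,2.8],[17,0,3.9],[21,0,4.9],[24,0,5.5]], turn=[0,0,0,0,0], grip=[0,0,0,0,0])

```text
t: 43.25
tool_pos: [484.2, -205.9, 183.6]
tool_rot: [-0.0, 0.714, -0.7, -0.0]
contact_force: [0.6, 0.9, -0.4]
finger_gap: -0.1
gripper_force: 0.1
```

>>> jog_arm(dp=[[1,0,0.2],[3,0,0.7],[4,0,0.9],[5,0,1.2],[6,0,1.4]], turn=[0,0,0,0,0], grip=[0,0,0,0,0])

```text
t: 43.75
tool_pos: [484.3, -211.7, 182.3]
tool_rot: [-0.0, 0.715, -0.7, 0.0]
contact_force: [0.3, 0.3, -0.4]
finger_gap: 0.1
gripper_force: 0.1
```

>>> jog_arm(dp=[[1,0,0.2],[2,0,0.5],[2,0,0.5],[3,0,0.7],[3,0,0.7]], turn=[0,0,0,0,0], grip=[0,0,0,0,0])

```text
t: 44.25
tool_pos: [484.4, -213.6, 181.8]
tool_rot: [-0.001, 0.714, -0.7, -0.001]
contact_force: [-1.6, 7.5, 4.5]
finger_gap: 0.2
gripper_force: 4.2
```

The third slug makes contact where expected. I retreat and check the row.

>>> jog_arm(dp=[[1,0,0.2],[-10,0,0],[-12,0,-30],[-14,0,-75],[-14,0,-120]], turn=[0,0,0,0,0], grip=[0,0,0,0,0])

```text
t: 44.75
tool_pos: [483.5, -200.5, 302.7]
tool_rot: [0.001, 0.715, -0.7, -0.0]
contact_force: [1.9, -0.4, -0.1]
finger_gap: 0.3
gripper_force: 0.0
```

>>> jog_arm(dp=[[0,0,0],[0,0,0],[0,0,0],[0,0,0],[0,0,0]], turn=[0,0,0,0,0], grip=[0.5,1,1,1,1])

```text
t: 45.25
tool_pos: [483.7, -200.7, 300.5]
tool_rot: [0.001, 0.714, -0.7, -0.001]
contact_force: [-0.0, 0.3, 0.7]
finger_gap: 72.3
gripper_force: 0.0
```

```bash
python3 - <<'E'
from h import *
c=cam('wrist'); save(c,'w14.png'); print(c['s']['tool_pos'])
a=cam('top'); print([(round(d['score'],2),np.round(d['extent'])) for l in ('slug_red','slug_white','slug_black','slug_green','tray') for d in models.find_in('top',l)])
t=a['px'][150:320,60:460]; b=np.zeros((420+340,800,3),np.uint8)
b[:420,:560]=c['px']; b[420:]=cv2.resize(t,(800,340)); b=cv2.resize(b,(620,589)); cv2.imwrite('pics/chk.png',b[:,:,::-1])
E
```

```text
[ 483.72629036 -200.66023026  300.52762021]
[(0.55, array([355., 132.,  56.,  30.])), (0.61, array([140., 292.,  14.,  12.])), (0.46, array([113., 289.,  16.,  11.])), (0.65, array([258., 124.,  21.,  27.])), (0.74, array([233., 226.,  56.,  65.]))]
```

View pics/chk.png

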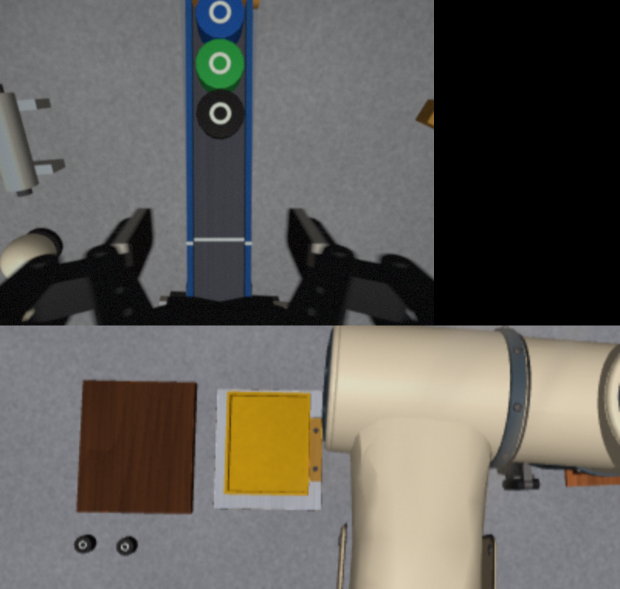

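Blue, green and black stand in a row against the stop. The empty tray is still docked. I go to the tray's +y inner wall.

>>> jog_arm(dp=[[-180,-1,0],[-180,-1,0],[-180,-1,0],[-180,-1,0],[-180,-1,0]], turn=[1,2,3,3,3], grip=[1,1,1,1,1])

```text
t: 46.1
tool_pos: [481.2, -17.7, 301.7]
tool_rot: [0.001, -0.697, 0.717, 0.0]
contact_force: [-0.6, -0.5, -1.0]
finger_gap: 85.4
gripper_force: 0.0
```

>>> jog_arm(dp=[[-168,-7,0],[-168,-7,0],[-168,-7,0],[-168,-7,0],[-168,-7,0]], turn=[0,0,0,0,0], grip=[1,1,1,1,1])

```text
t: 46.6
tool_pos: [493.7, 148.8, 301.1]
tool_rot: [-0.0, -0.697, 0.717, 0.0]
contact_force: [0.6, -0.2, -0.3]
finger_gap: 85.4
gripper_force: 0.0
```

>>> jog_arm(dp=[[0,0,40],[0,0,85],[0,0,125],[0,0,150],[0,0,150]], turn=[0,0,0,0,0], grip=[1,1,1,1,1])

```text
t: 47.1
tool_pos: [491.7, 144.6, 148.3]
tool_rot: [-0.004, -0.695, 0.719, 0.001]
contact_force: [-0.4, -1.2, -0.4]
finger_gap: 85.4
gripper_force: 0.0
```

```bash
python3 - <<'E'
from h import *
a=cam('top'); s=a['s']; print(s['tool_pos'],rot(s['tool_rot']).round(3).tolist())
m=models.trace('top','tray')[0]; ys,xs=np.nonzero(m['pixels']); print(m['score'],m['extent'])
u,v,w,h=m['extent']
print([ray(a,u+i*w/2,v+j*h/2,64).round(1)[:2] for i,j in ((-1,0),(1,0),(0,-1),(0,1))])
E
```

```text
[491.67992842 144.5938657  148.2598888 ] [[-0.033, -0.999, -0.007], [-0.999, 0.033, -0.004], [0.004, 0.007, -1.0]]
0.68 [231.2, 225.9, 53.9, 65.1]
[array([483.1, 180.4]), array([480.6,  50.6]), array([560.7, 114.6]), array([403.9, 116.4])]
```

>>> jog_arm(dp=[[0,11,0],[0,11,12],[0,11,22],[0,11,28],[0,11,29]], turn=[0,0,0,0,0], grip=[1,1,1,1,1])

```text
t: 47.7
tool_pos: [482.3, 147.3, 122.4]
tool_rot: [-0.0, -0.696, 0.718, 0.0]
contact_force: [0.2, -0.4, 0.3]
finger_gap: 85.7
gripper_force: 0.0
```

>>> jog_arm(dp=[[0,0,1],[0,0,3],[0,0,5],[0,0,5],[0,0,5]], turn=[0,0,0,0,0], grip=[1,1,1,1,1])

```text
t: 48.2
tool_pos: [482.6, 147.3, 117.6]
tool_rot: [-0.0, -0.696, 0.718, -0.0]
contact_force: [0.2, -0.5, -0.1]
finger_gap: 85.5
gripper_force: 0.0
```

>>> jog_arm(dp=[[-5,0,0],[-10,0,0],[-14,0,0],[-18,0,0],[-22,0,0]], turn=[0,0,0,0,0], grip=[1,1,1,1,1])

```text
t: 48.7
tool_pos: [483.2, 169.4, 117.6]
tool_rot: [-0.0, -0.696, 0.718, -0.0]
contact_force: [0.2, -2.0, 0.9]
finger_gap: 85.5
gripper_force: 1.3
```

>>> jog_arm(dp=[[-8,0,2],[-18,0,2],[-28,0,2],[-38,0,2],[-48,0,2]], turn=[0,0,0,0,0], grip=[1,1,1,1,1])

```text
t: 49.2
tool_pos: [484.7, 218.4, 115.4]
tool_rot: [-0.0, -0.696, 0.718, 0.0]
contact_force: [-0.2, -2.5, -0.4]
finger_gap: 85.6
gripper_force: 1.0
```

>>> jog_arm(dp=[[-10,0,0],[-20,0,0],[-30,0,0],[-40,0,0],[-50,0,0]], turn=[0,0,0,0,0], grip=[1,1,1,1,1])

```text
t: 49.7
tool_pos: [486.3, 268.2, 115.5]
tool_rot: [-0.0, -0.696, 0.718, 0.0]
contact_force: [-0.6, -1.6, 0.0]
finger_gap: 85.3
gripper_force: 0.9
```

>>> jog_arm(dp=[[-10,0,0],[-20,0,0],[-30,0,0],[-40,0,0],[-50,0,0]], turn=[0,0,0,0,0], grip=[1,1,1,1,1])

```text
t: 50.2
tool_pos: [487.9, 318.1, 115.5]
tool_rot: [-0.0, -0.696, 0.718, 0.0]
contact_force: [-0.1, -0.8, -0.4]
finger_gap: 85.5
gripper_force: 0.9
```

>>> jog_arm(dp=[[-10,0,0],[-20,0,0],[-30,0,0],[-40,0,0],[-48,0,0]], turn=[0,0,0,0,0], grip=[1,1,1,1,1])

```text
t: 50.7
tool_pos: [489.4, 366.2, 115.6]
tool_rot: [0.0, -0.696, 0.718, 0.0]
contact_force: [0.3, -1.7, -0.8]
finger_gap: 85.1
gripper_force: 0.9
```

>>> jog_arm(dp=[[-3,0,0],[-5,0,0],[-7,0,0],[-8,0,0],[-8,0,0]], turn=[0,0,0,0,0], grip=[1,1,1,1,1])

```text
t: 51.2
tool_pos: [489.7, 373.2, 115.6]
tool_rot: [0.0, -0.696, 0.718, 0.0]
contact_force: [-0.3, -1.2, -1.1]
finger_gap: 85.6
gripper_force: 0.5
```

>>> jog_arm(dp=[[9,0,0],[9,0,-10],[9,0,-60],[9,0,-110],[9,0,-160]], turn=[0,0,0,0,0], grip=[1,1,1,1,1])

```text
t: 51.7
tool_pos: [489.3, 363.8, 278.8]
tool_rot: [0.001, -0.696, 0.718, -0.0]
contact_force: [0.4, 0.6, 1.0]
finger_gap: 85.5
gripper_force: 0.0
```

>>> jog_arm(dp=[[200,0,-40],[200,0,-40],[200,0,-40],[200,0,-40],[200,0,-40]], turn=[0,0,0,0,0], grip=[1,1,1,1,1])

```text
t: 52.2
tool_pos: [483.1, 160.1, 319.3]
tool_rot: [0.003, -0.695, 0.719, -0.001]
contact_force: [0.2, 0.3, 0.9]
finger_gap: 85.5
gripper_force: 0.0
```

>>> jog_arm(dp=[[0,0,0],[0,0,0],[0,0,0],[0,0,0],[0,0,0]], turn=[0,0,0,0,0], grip=[1,1,1,1,1])

```text
t: 52.7
tool_pos: [483.1, 165.1, 315.2]
tool_rot: [-0.0, -0.696, 0.718, 0.0]
contact_force: [1.2, 0.4, 0.8]
finger_gap: 85.7
gripper_force: 0.0
```

```bash
python3 - <<'E'
from h import *
a=cam('top'); c=cam('scene'); print(a['s']['tool_pos'],a['s']['t'])
for n in ('top','scene'):
  d=a if n=='top' else c
  for l,z in (('tray',64),('shelf',40)):
    for m in models.find_in(n,l)[:2]: print(n,l,round(m['score'],2),np.round(m['extent']),ray(d,*m['extent'][:2],z).round(1))
b=np.vstack([cv2.resize(a['px'][150:320,60:460],(800,340)),cv2.resize(c['px'][150:260,120:440],(800,275))])
b=cv2.resize(b,(770,592)); cv2.imwrite('pics/end.png',b[:,:,::-1])
E
```

```text
[483.06984643 165.08503555 315.1799616 ] 52.7
top tray 0.43 [158. 254.  30.  10.] [418.9 290.5  64. ]
top shelf 0.6 [157. 259.  54.  28.] [405.  300.9  40. ]
top shelf 0.23 [292. 122.  25.  24.] [742.2 -39.2  40. ]
scene tray 0.55 [384. 217.  51.  58.] [497.  322.6  64. ]
scene shelf 0.97 [379. 222.  64.  69.] [498.3 315.1  40. ]
```

View pics/end.png

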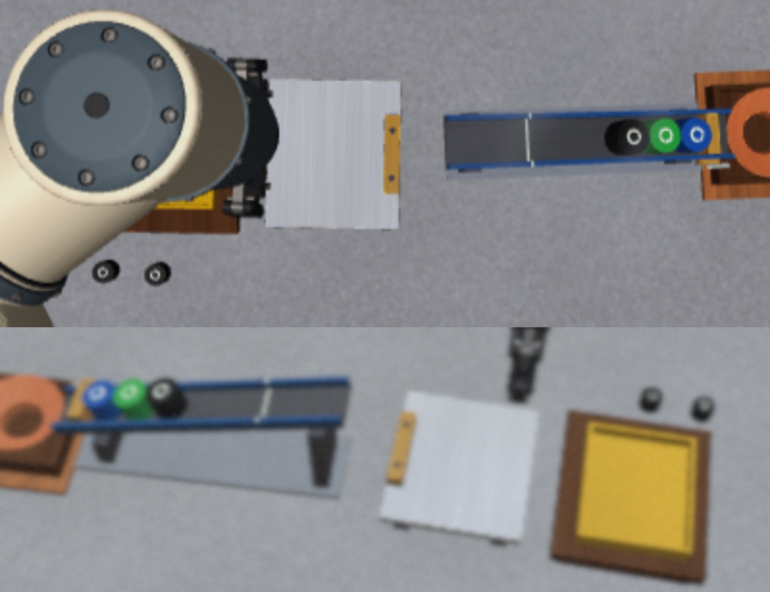

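The tray lies wholly on the teak shelf, inside its edge in the scene view. The three slugs stand in a row against the stop. The arm touches nothing.

```bash
python3 -c "
from station import r
print(r.finish_job())"
```

```text
the job is handed in; nothing more can be done
None
```

I handed the job in: the blue, green and black slugs stand in a row against the escapement stop and the empty tray is back wholly on the teak shelf, going by the last pictures, though the hand-in call gave no verdict.

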